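# Regrip the handled locking pin and lock the gimbal spindle

### The job

Draw the handled locking pin out of the slanted stand and lay it in the two V-notches of the rest, letting go of it there. Then turn the spindle of the two-cheeked fixture by its upright tab until its cross-hole lines up with the holes in the cheeks. Finally take the pin afresh by its handle and push it, tip first, from the fixture's open near side (the side towards the robot) through cheek, spindle and far cheek until its collar is fully home against the near cheek; let go, and do not push the other things on the bench about.

Things in the scene. Friction and masses are not known exactly. Their poses are not given: they have to be found in the camera images.
- pin_mid (a point): Centre of the locking pin, half-way along its 141 mm; x axis along the pin towards the tip (roll about x means nothing). From here: bare steel shaft, diameter 10 mm, x = -24.5 to +70.5 mm (last 3 mm taper to 6 mm); steel collar, diameter 22 mm, -30.5 to -24.5 mm; black plastic handle, diameter 14 mm, -70.5 to -30.5 mm. Balances within 3 mm of this point.
- pin_collar (a point): Point on the pin's axis at the front (tip-side) face of its collar, 24.5 mm behind the centre; same axes as the pin. This face meets the near cheek when the pin is home.
- pin: The same pin as a whole, about 90 g; origin at its centre. At the start it slopes 35 degrees up from level in the stand, tip up and pointing away from the robot, handle sunk in the stand, only collar and shaft showing.
- stand: Fixed slanted stand: 100 x 70 x 6 mm plate and black block. Origin on the table; the bore's mouth (16 mm wide, 46 mm deep) is at x = -20, z = 50 mm in its frame and faces along +x and 35 degrees up. The handle is 40 mm deep in it, the collar on the mouth: draw the pin 45 mm or more straight along its axis to free it. The block reaches 17 mm above the pin's axis, square to it.
- rest: Fixed rest: 100 x 60 x 6 mm base, two uprights (8 mm thick, 38 mm wide, 55 mm high) at x = -35 and +35 mm with V-notches along x; origin on the table under the middle. The shaft lying in both has its axis 45 mm above the table. Good lie: pin's centre at x = -23 mm, tip towards +x (away from the robot), shaft in both notches, collar and handle overhanging the -x end.
- fixture: Fixed fixture: aluminium base 8 mm thick, two grey upright cheeks (12 mm thick, 50 mm wide, tops at 56 mm), steel spindle between them. Origin on the table below the outer face of the near cheek; x axis is the level bore's direction, away from the robot, from the near cheek (outer face x = 0) to the far cheek (x = 56 to 68 mm). The pin goes in along +x.
- bore_mouth (a point): Centre of the bore's mouth on the outer face of the near cheek, 40 mm above the table; same axes as the fixture. Holes in both cheeks and the spindle are 13 mm in diameter for the 10 mm shaft, with small chamfers.
- tab_mid (a point): Middle of the steel tab on the spindle's top, on its vertical axis 34 mm beyond the near cheek's outer face, 72 mm above the table. Tab 26 mm long, 9 mm thick, 28 mm high (58 to 86 mm above the table); its x axis is its length, parallel to the spindle's cross-hole. The round spindle top below it is 34 mm in diameter.
- spindle (a joint): Turn of the spindle in rad, growing anticlockwise seen from above; 0 means that its cross-hole and tab lie along the bore. Starts 0.5 to 1.3; stops at +-1.6. It turns with slight friction (0.03 N m) and stays where it is left.
- motor_a: bystander: small dark motor 24 mm in diameter, 37 mm high
- lens_ring: bystander: black ring 25 mm in diameter, 14 mm high
- motor_b: bystander: flat motor 42 mm in diameter, 33 mm high
- jar: bystander: white jar 52 mm in diameter, 75 mm high
- gimbal_arm: bystander: black gimbal arm, round foot 60 mm, 102 mm high
- gimbal_arm2: bystander: a second gimbal arm like the first
- driver: bystander: screwdriver 170 mm long lying near the blue bins

How it is judged:
On the way, in this order (a step that is already met when the one before it is completed fails the run):
1. the pin lies level in both notches of the rest, let go (z of pin_mid in the frame of rest between 0.038 and 0.052 m and y of pin_mid in the frame of rest between -0.008 and 0.008 m and angle between the x axis of pin_mid and the x axis of rest, either way round below 0.15 rad and contact force between pin and rest above 0.15 N and contact force between pin and the arm below 0.05 N and contact force between pin and the fingers below 0.05 N), for 0.2 s.
2. the spindle's cross-hole is lined up with the bore (value of joint spindle between -0.15 and 0.15 rad), for 0.2 s.
3. the pin is through cheeks and spindle, its collar against the near cheek (x of pin_collar in the frame of bore_mouth between -0.0035 and 0.003 m and y of pin_collar in the frame of bore_mouth between -0.004 and 0.004 m and z of pin_collar in the frame of bore_mouth between -0.004 and 0.004 m and angle between the x axis of pin_mid and the x axis of bore_mouth, either way round below 0.12 rad), for 0.2 s.
At the end, for the whole second after the job is handed in: The pin is in the fixture's bore tip first through both cheeks and the spindle: collar face within 3.5 mm of the near cheek and 4 mm of the bore's axis, pin within 0.12 rad of it, spindle within 0.15 rad of lined up; the pin released and at rest (all of step 2 and all of step 3 and contact force between pin and the fingers below 0.05 N and linear speed of pin below 0.02 m/s); the robot touches nothing.
It fails at once if a bystander is pushed more than 30 mm (distance of any of motor_a, lens_ring, motor_b, jar, gimbal_arm, gimbal_arm2, driver from where it was at the start of the episode above 0.03 m).
It also fails if it takes over 67 s, if anything falls off the work surface, if the arm or the gripper's body presses on something with over 40 N, if the wrist force passes 120 N, or if a joint passes its speed limit or range.

### The arm

A 7-joint arm with a two-finger parallel gripper is mounted at the origin on the work surface. World frame = base frame: x ahead of the robot, y to its left, z up, the work surface at z = 0. Lengths are in m, angles in rad, forces in N, time in s.
With the tool pointing down it reaches from about 0.425 to 0.925 m from the base axis. Payload 6.8 kg.
Tool frame: the origin (TCP) lies at the very end of the fingers, on their centre line; the grasp point (between the pads) lies 19 mm behind it (r.grip_depth is the distance from the TCP to the grasp point, in m); z points along the fingers, y is the direction in which the jaws open and shut (so a half turn about z gives the same grasp; the last joint's range is limited). The gripper opens to 85 mm and grips with 20 to 120 N. Pads are 22 mm wide; open, the fingers measure 114 mm over their backs; the gripper's body (76 mm by 85 mm) begins 54 mm behind the grasp point. The pads swing forward as they close: fully open they stand 13 mm farther back than shut.
Start: joints at [1.025, 0.477, 0.022, 1.555, -0.011, 1.109, -0.083], TCP at [0.286, -0.611, 0.231] pointing down, gripper open.
Joint ranges: [-2.96, 2.96], [-0.34, 2.1], [-1.41, 1.46], [0.24, 2.44], [-1.37, 4.51], [0.17, 1.92], [-2.96, 2.96]. Speed limits (rad/s): [2.39, 2.39, 3.14, 3.14, 3.14, 3.14, 3.14].

### API

Orientations are given as a rotation vector (axis times angle).
In Python, from bench import status, eyes, workorder, spotter, r gives the robot as it stands.
- The arm moves only by the tool drive_tool, never from a script. Its argument "commands" is a list of rows, each an object of numbers: "rx", "ry", "rz": the turn, a rotation vector about the world's x, y, z normalised to -1 to 1, where 1 is 8 degrees; "tx", "ty", "tz": the shift along the world's x, y, z normalised to -1 to 1, where 1 is 20 mm; "grip": the closure, from -1 (fully open) to 1 (shut). A call has 1 to 10 rows; each row shifts and turns the commanded pose from where the row before left it; what a row does not reach is not made up. A row lasts 1/8 s, in which the tool goes at most 62.5 mm and 10.7 degrees, less where a joint would pass 70% of its speed; a pose out of reach is approached as far as the arm can. A call with a number of a shift or a turn outside -1 to 1 is refused whole. A call with a gripper value outside its range is refused whole. The fingers move at their own pace and stop on an object; "grip_force" is the grip in N (left out, the last holds). Time passes only in rows, so rows that do not move let the fingers close. It gives the time, the measured TCP pose, the force and the opening at its end, in the units of the state.
- status.get_obs(): the state, without advancing time (a new reading comes with each control period).
- eyes.grab_frame(name): name is "side" or "top"; returns a dict with "frame" (384x512x3 uint8, blue, green, red), "range_z" (384x512 float32, m along the optical axis (not along the pixel's ray), 0 where there is no reading), "fx", "fy", "cx", "cy" (pixels), "dist_coeffs" ([k1, k2, p1, p2, k3] as OpenCV has them; the pictures are not rectified), "T" (4x4, takes a point from camera to world coordinates). Camera axes: x right, y down, z forward; pixel columns grow to the right and rows downward; lengths in m; the calibration is good to about 2 mm. A picture is of the moment at which its call begins.
- workorder.hand_in(): hands the job in, once; it reports no verdict.
Trained networks look in the newest picture that a camera, given by its name, has taken for a name from the list of things; names that differ only in an ending like _2 or _b are one class to them, and where a whole thing is asked for, a point or a joint stands for the part that bears it (a point fixed in the world has none). Each returns a list of dicts, best first, with "confidence" (0 to 1); they miss things now and then, are a little off and sometimes report something else, mostly with a low value. They report only what shows in the picture. A call takes as long as a camera call.
- spotter.boxes_of(camera, target): "position" ([column, row] as shares, 0 to 1, of the picture: columns of its width, rows of its height, amid what is visible of it).
- spotter.masks_of(camera, target): "mask" (384x512 bool, what is visible of it) and "position" ([column, row] as shares, 0 to 1, of the picture: columns of its width, rows of its height, amid what is visible of it).
The state is a dict: "clock": time; "joints": joint angles; "qvel": joint speeds; "tau": joint torques, N m; "tcp_pos": TCP position; "orientation": TCP orientation; "contact_force": force on the tool from outside, world axes, zero at the start; "moment": the same for the moment, N m; "grip_width": finger opening in m.
Only numpy, scipy, OpenCV 4.12 (cv2) and the standard library are available. Lean on these libraries where they do the work, as an engineer would, in place of code of your own. Each camera call takes 0.05 s, during which the arm holds its last target.

## Working session

There is one attempt and no reset: what is moved stays moved. The work goes in short steps, Python scripts to look and compute and a tool call to move; the robot and the scene stay as the last step left them, time stands still between calls to the robot, and variables do not carry over. Pictures are saved under pics/ and viewed, and the job is handed in when it is done.

Besides the shell and the picture viewer there is one more tool, called after "Request:" as name(argument=value, ...) on one line, values as JSON. drive_tool: Moves the arm, as the interface text tells. Scaled input: -1 to 1 covers 20 mm each way for a shift and 8 degrees each way for a turn. Its arguments: {"type":"object","properties":{"commands":{"type":"array","items":{"type":"object","properties":{"rx":{"type":"number"},"ry":{"type":"number"},"rz":{"type":"number"},"tx":{"type":"number"},"ty":{"type":"number"},"tz":{"type":"number"},"grip":{"type":"number"}}}},"grip_force":{"type":"number"}},"required":["commands"]}

```bash
ls; mkdir -p pics
python3 - <<'E'
from bench import status, eyes, workorder, spotter, r
import cv2,pickle
print(status.get_obs())
print([a for a in dir(r) if a[0]!='_'])
for n in("side","top"):
    f=eyes.grab_frame(n); pickle.dump(f,open(f'{n}0.pkl','wb'))
    cv2.imwrite(f'pics/{n}0.png',f['frame'])
    print(n,{k:f[k] for k in f if k not in('frame','range_z')})
print(status.get_obs()['clock'])
E
```

```text
pics
{'clock': 0.0, 'joints': array([ 1.02487959,  0.47780662,  0.02233457,  1.55644742, -0.0114935 ,
        1.10933387, -0.08307286]), 'qvel': array([-0.00113354,  0.00126651,  0.00146629,  0.00037242, -0.00023089,
       -0.00247136,  0.00038486]), 'tau': array([-7.91177281e-04, -5.96459734e+01,  1.60778940e+00, -2.81204689e+01,
        1.24992180e-02,  9.30501177e-03,  6.39285463e-05]), 'tcp_pos': array([ 0.28590672, -0.61079437,  0.23032297]), 'orientation': array([-3.06485598e+00, -6.81939664e-01,  8.53542190e-04]), 'contact_force': array([ 0.0747549 , -0.71304035, -0.74547406]), 'moment': array([ 0.04023497, -0.00658814,  0.0065242 ]), 'grip_width': 0.08561451094488942}
['Unreachable', 'grip_depth']
side {'fx': 355.01051295342774, 'fy': 355.01051295342774, 'cx': 258.1519258356539, 'cy': 188.45220623351915, 'dist_coeffs': array([-0.00902402,  0.        ,  0.        ,  0.        ,  0.        ]), 'T': array([[-0.92428422, -0.23867099,  0.29788393,  0.39049449],
       [-0.38166947,  0.58852065, -0.71272145,  0.63181147],
       [-0.00520491, -0.77245039, -0.63505378,  0.63470246],
       [ 0.        ,  0.        ,  0.        ,  1.        ]])}
top {'fx': 399.3803069023818, 'fy': 399.3803069023818, 'cx': 264.0310658787954, 'cy': 190.4317680704854, 'dist_coeffs': array([-0.03241968,  0.        ,  0.        ,  0.        ,  0.        ]), 'T': array([[-0.01475672, -0.99915712,  0.03830526,  0.58332583],
       [-0.9998085 ,  0.01523712,  0.01227983, -0.00325885],
       [-0.01285314, -0.03811671, -0.99919063,  1.21762061],
       [ 0.        ,  0.        ,  0.        ,  1.        ]])}
0.1
```

View pics/side0.png

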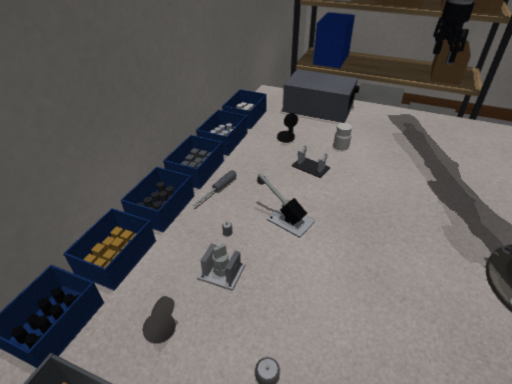

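View pics/top0.png

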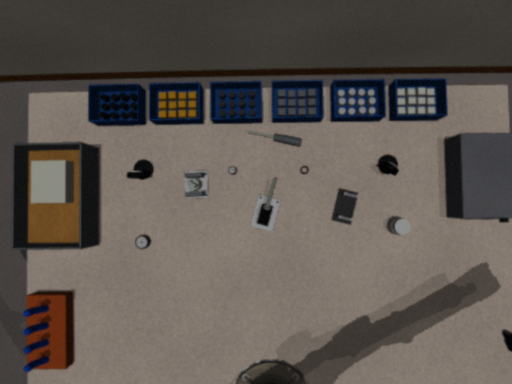

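The side view shows the fixture near (220,262), the stand near (290,213) and the rest near (312,163). The top view shows them near (196,184), (267,207) and (345,206). Next I'll zoom in and build clouds.

```bash
cat > h.py <<'E'
import numpy as np,cv2,pickle
def K(f): return np.array([[f['fx'],0,f['cx']],[0,f['fy'],f['cy']],[0,0,1.]])
def cloud(f,u0,u1,v0,v1):
    vv,uu=np.mgrid[v0:v1,u0:u1]
    z=f['range_z'][v0:v1,u0:u1].ravel()
    p=cv2.undistortPoints(np.stack([uu.ravel(),vv.ravel()],1).astype(float).reshape(-1,1,2),K(f),f['dist_coeffs']).reshape(-1,2)
    P=np.c_[p*z[:,None],z]
    W=P@f['T'][:3,:3].T+f['T'][:3,3]
    ok=z>0
    return W[ok],np.c_[uu.ravel(),vv.ravel()][ok],f['frame'][v0:v1,u0:u1].reshape(-1,3)[ok]
def proj(f,W):
    W=np.atleast_2d(W).astype(float)
    Ti=np.linalg.inv(f['T'])
    return cv2.projectPoints(W,cv2.Rodrigues(Ti[:3,:3])[0],Ti[:3,3],K(f),f['dist_coeffs'])[0].reshape(-1,2)
E
python3 - <<'E'
from h import *
c={}
for n,rs in (('side',[(190,250,235,295),(250,320,170,240),(285,335,140,182)]),('top',[(178,214,166,202),(245,285,172,236),(325,365,182,230)])):
    f=pickle.load(open(n+'0.pkl','rb'))
    ims=[cv2.resize(f['frame'][v0:v1,u0:u1],(260,int(260*(v1-v0)/(u1-u0))),interpolation=cv2.INTER_CUBIC) for u0,u1,v0,v1 in rs]
    H=max(i.shape[0] for i in ims)
    ims=[cv2.copyMakeBorder(i,0,H-i.shape[0],0,4,cv2.BORDER_CONSTANT) for i in ims]
    cv2.imwrite(f'pics/z{n}.png',np.hstack(ims))
    for (u0,u1,v0,v1) in rs:
        W,_,_=cloud(f,u0,u1,v0,v1)
        t=np.abs(W[:,2])<.004
        print(n,len(W),'table med z',np.median(W[t,2]),t.sum(),'max',W[:,2].max(), 'high centroid',W[W[:,2]>.03].mean(0))
E
```

```text
side 3589 table med z 0.0009125616834261274 2134 max 0.08803813465508437 high centroid [0.64632119 0.22296558 0.05514185]
side 4883 table med z 0.0010801306280364686 3628 max 0.10524393964935563 high centroid [0.57404548 0.01010212 0.05739345]
side 2090 table med z 0.001258393791243484 1516 max 0.059332676049513755 high centroid [ 0.57840222 -0.23055961  0.04409268]
top 1292 table med z 0.00064130290098241 584 max 0.09029361056668384 high centroid [0.6503163  0.21562678 0.0590954 ]
top 2552 table med z 0.0006614974492245018 1573 max 0.10712234695416112 high centroid [0.57642831 0.00438739 0.06123594]
top 1910 table med z 0.0009293798325673563 1162 max 0.057965366963491194 high centroid [ 0.58042504 -0.23093817  0.04749791]
```

Run:
```python
from bench import status, eyes, workorder, spotter, r
import pickle,numpy as np
out={}
for n in("side","top"):
    for t in ('pin','stand','rest','fixture','spindle'):
        m=spotter.masks_of(n,t)
        out[n,t]=m
        print(n,t,[(round(d['confidence'],2),np.round(np.array(d['position'])*[512,384],1),d['mask'].sum()) for d in m[:3]])
pickle.dump(out,open('masks0.pkl','wb'))
print(status.get_obs()['clock'])
```

```text
side pin [(0.52, array([274.4, 192.7]), np.int64(150))]
side stand [(0.62, array([291.6, 219.2]), np.int64(992))]
side rest [(0.81, array([310.7, 163.7]), np.int64(556)), (0.7, array([271.6, 191.2]), np.int64(158))]
side fixture [(0.86, array([220.5, 267.1]), np.int64(1482)), (0.4, array([160.2, 322.3]), np.int64(1112)), (0.27, array([267.3, 371.2]), np.int64(573))]
side spindle [(0.59, array([221. , 259.6]), np.int64(410))]
top pin [(0.43, array([272.5, 198.6]), np.int64(87))]
top stand [(0.63, array([261. , 212.9]), np.int64(600)), (0.45, array([231. , 170.9]), np.int64(49))]
top rest [(0.92, array([342.6, 204.8]), np.int64(683))]
top fixture [(0.58, array([197.9, 183.9]), np.int64(626))]
top spindle [(0.67, array([192.9, 182.6]), np.int64(123)), (0.4, array([194.8, 182.7]), np.int64(659))]
0.6
```

View pics/zside.png

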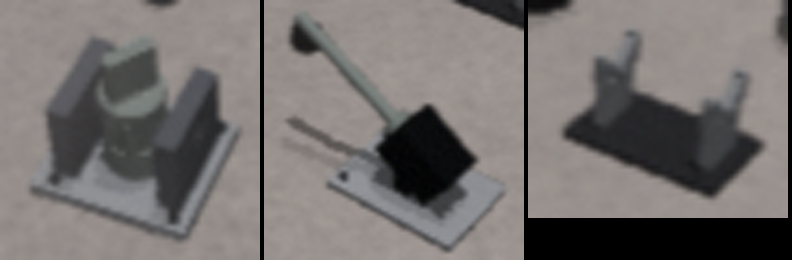

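View pics/ztop.png

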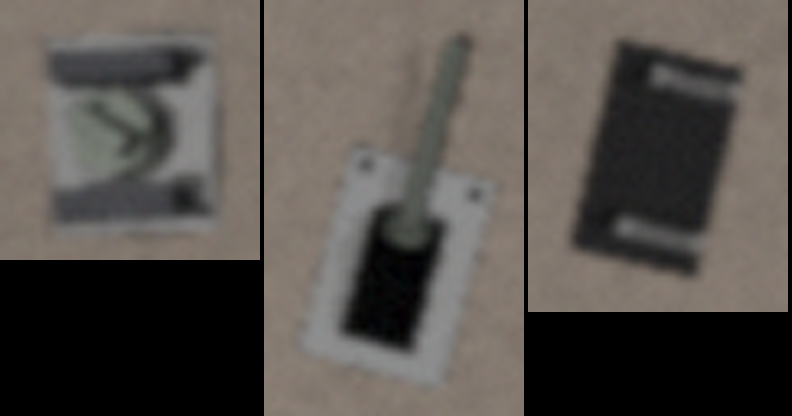

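```bash
cat > fit.py <<'E'
from h import *
from scipy.optimize import least_squares
def box(p,c,h):
    q=np.abs(p-c)-h
    return np.linalg.norm(np.maximum(q,0),axis=1)+np.minimum(q.max(1),0)
def cylz(p,c,R,z0,z1):
    d=np.c_[np.hypot(p[:,0]-c[0],p[:,1]-c[1])-R,np.abs(p[:,2]-(z0+z1)/2)-(z1-z0)/2]
    return np.linalg.norm(np.maximum(d,0),axis=1)+np.minimum(d.max(1),0)
def local(W,x,y,a):
    c,s=np.cos(a),np.sin(a); d=W-[x,y,0]
    return np.c_[c*d[:,0]+s*d[:,1],-s*d[:,0]+c*d[:,1],d[:,2]]
def fixture(p,th):
    a=np.min([box(p,[.006,0,.028],[.006,.025,.028]),box(p,[.062,0,.028],[.006,.025,.028]),cylz(p,[.034,0],.017,0,.058)],0)
    t=box(local(p,.034,0,th),[0,0,.072],[.013,.0045,.014])
    return np.minimum(a,t)
def rest(p):
    b=box(p,[0,0,.003],[.05,.03,.003])
    w=-(p[:,2]-(.045-.005*2**.5)-np.abs(p[:,1]))/2**.5  # negative inside wedge
    for s in(-1,1):
        u=np.maximum(box(p,[s*.035,0,.0275],[.004,.019,.0275]),-w)
        b=np.minimum(b,u)
    return b
A=np.deg2rad(35)
def pinax(p,o,d,s0=-.0305):
    e=p-o; s=e@d; rr=np.linalg.norm(e-s[:,None]*d,axis=1)
    def cy(a,b,R):
        q=np.c_[rr-R,np.abs(s-(a+b)/2)-(b-a)/2]; return np.linalg.norm(np.maximum(q,0),axis=1)+np.minimum(q.max(1),0)
    return np.min([cy(-.0245,.069,.005),cy(-.0305,-.0245,.011),cy(-.0705,-.0305,.007)],0)
def stand(p):
    b=box(p,[0,0,.003],[.05,.035,.003])
    d=np.array([np.cos(A),0,np.sin(A)])
    return np.minimum(b,pinax(p,np.array([-.02,0,.05])+.0305*d,d))
E
cat > run1.py <<'E'
from fit import *
import sys
fs={n:pickle.load(open(n+'0.pkl','rb')) for n in('side','top')}
R={'fixture':{'side':(190,250,235,295),'top':(178,214,166,202)},'stand':{'side':(250,320,170,240),'top':(245,285,172,236)},'rest':{'side':(285,335,140,182),'top':(325,365,182,230)}}
def get(o,n,zmin):
    W,uv,col=cloud(fs[n],*R[o][n]); k=W[:,2]>zmin; return W[k],col[k]
for n in('side','top','both'):
    cams=[n] if n!='both' else['side','top']
    cat=lambda o,z:[get(o,c,z) for c in cams]
    W=np.vstack([w for w,_ in cat('fixture',.014)])
    best=None
    for t0 in(.5,.9,1.3):
        s=least_squares(lambda v:fixture(local(W,v[0],v[1],v[2])-[0,0,v[4]],v[3]),[.615,.217,0,t0,0],loss='soft_l1',f_scale=.0015)
        if best is None or s.cost<best.cost:best=s
    print(n,'fix',best.x.round(4),best.cost,len(W),np.median(np.abs(best.fun)))
    W=np.vstack([w for w,_ in cat('rest',.0035)])
    s=least_squares(lambda v:rest(local(W,v[0],v[1],v[2])-[0,0,v[3]]),[.58,-.231,-.2,0],loss='soft_l1',f_scale=.0015)
    print(n,'rest',s.x.round(4),s.cost,len(W),np.median(np.abs(s.fun)))
    W=[];
    for w,col in cat('stand',.0035):
        k=(col.max(1)>60); W.append(w[k])
    W=np.vstack(W)
    s=least_squares(lambda v:stand(local(W,v[0],v[1],v[2])-[0,0,v[3]]),[.57,.01,-.22,0],loss='soft_l1',f_scale=.0015)
    print(n,'stand',s.x.round(4),s.cost,len(W),np.median(np.abs(s.fun)))
E
python3 run1.py
```

```text
side fix [6.165e-01 2.158e-01 3.240e-02 9.250e-01 9.000e-04] 0.0004004166062910743 987 0.0004993157974360687
side rest [ 0.5791 -0.2342 -0.2765  0.0014] 0.006763776409002113 601 0.0008945615453148101
side stand [ 5.754e-01  3.800e-03 -2.531e-01  4.000e-04] 0.012143065702908677 789 0.002279866106954801
top fix [0.6163 0.2168 0.0259 0.8893 0.0014] 0.00029030657464946175 320 0.0008015912880524889
top rest [ 0.5799 -0.2303 -0.1606  0.0019] 0.004863783715866724 795 0.0019177781854558297
top stand [ 0.5779  0.0044 -0.2137  0.0011] 0.010284438403625213 825 0.0042040882100522585
both fix [0.6165 0.2159 0.0317 0.924  0.0011] 0.0007075548956547663 1307 0.000550900545628577
both rest [ 0.5795 -0.2322 -0.2186  0.0015] 0.011812971682925258 1396 0.001321495277770728
both stand [ 0.5764  0.004  -0.2336  0.0006] 0.02249190179241986 1614 0.0035005559759207147
```

```bash
cat >> run1.py <<'E'
print('----')
sys.exit() if 0 else None
ims=[]
for n in('side','top'):
  for o,c in(('stand',(.576,.004)),('rest',(.5795,-.2322))):
    W,uv,col=cloud(fs[n],*R[o][n]); k=W[:,2]>.0035;W=W[k];col=col[k]
    im=np.zeros((400,400,3),np.uint8)
    for w in W:
        cv2.circle(im,(int(200-(w[1]-c[1])*2600),int(200-(w[0]-c[0])*2600)),3,tuple(int(q) for q in cv2.applyColorMap(np.uint8([[min(255,w[2]*2300)]]),cv2.COLORMAP_JET)[0,0]),-1)
    ims.append(im)
cv2.imwrite('pics/map.png',cv2.resize(np.vstack([np.hstack(ims[:2]),np.hstack(ims[2:])]),(600,600)))
E
python3 run1.py>/dev/null
```

```text
(no output)
```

View pics/map.png

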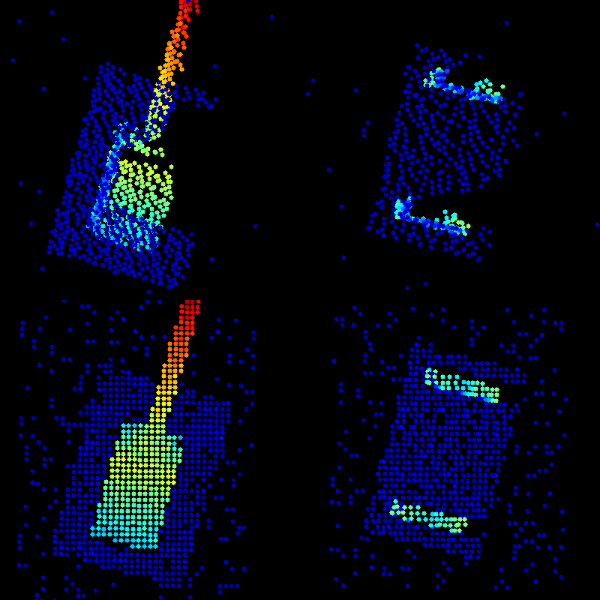

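```bash
cat > run2.py <<'E'
exec(open('run1.py').read().split("for n in('side'")[0].replace("import sys",""))
exec("fs={n:pickle.load(open(n+'0.pkl','rb')) for n in('side','top')}")
src=open('run1.py').read()
i=src.index("R={'fix");exec(src[i:src.index("for n in('side','top','both')")])
for n in('side','top','both'):
    cams=[n] if n!='both' else['side','top']
    cat=lambda o,z:[get(o,c,z) for c in cams]
    W=np.vstack([w for w,_ in cat('rest',.012)])
    s=least_squares(lambda v:rest(local(W,v[0],v[1],v[2])-[0,0,v[3]]),[.58,-.231,-.2,0],loss='soft_l1',f_scale=.0015)
    print(n,'rest',s.x.round(4),s.cost,len(W),np.median(np.abs(s.fun)))
    W=[]
    for w,col in cat('stand',.05):
        k=(col.max(1)>60); W.append(w[k])
    W=np.vstack(W)
    W=W[np.hypot(W[:,0]-.576,W[:,1]-.004)<.12]
    d=lambda v:np.array([np.cos(v[4])*np.cos(v[3]),np.cos(v[4])*np.sin(v[3]),np.sin(v[4])])
    s=least_squares(lambda v:pinax(W,v[:3],d(v)),[.58,.0,.067,-.22,A],loss='soft_l1',f_scale=.0015)
    print(n,'pin',s.x.round(4),np.rad2deg(s.x[3:]),s.cost,len(W),np.median(np.abs(s.fun)),'tip',s.x[:3]+.0705*d(s.x))
    np.save('pin_%s.npy'%n,s.x)
E
python3 run2.py
```

```text
Traceback (most recent call last):
  File "run2.py", line 1, in <module>
    exec(open('run1.py').read().split("for n in('side'")[0].replace("import sys",""))
    ~~~~^^^^^^^^^^^^^^^^^^^^^^^^^^^^^^^^^^^^^^^^^^^^^^^^^^^^^^^^^^^^^^^^^^^^^^^^^^^^^
SyntaxError: '{' was never closed
```

```bash
sed -i '1s/.*/from fit import */' run2.py; python3 run2.py
```

```text
side rest [ 0.579  -0.2333 -0.2401  0.0034] 0.0008197352589156749 203 0.0007533348380305033
side pin [ 0.602  -0.0037  0.0662 -0.2683  0.5395] [-15.37021032  30.91203583] 0.0002124762108325505 178 0.0007171026072865351 tip [ 0.6603575  -0.01971031  0.10238198]
top rest [ 0.579  -0.2305 -0.2448  0.002 ] 7.367674074668493e-05 97 0.0006569534860451469
top pin [ 0.6002 -0.0064  0.0709 -0.1994  0.4513] [-11.4244122   25.85608261] 0.00017477019487163818 127 0.001432054571638385 tip [ 0.66235042 -0.01893718  0.1016111 ]
both rest [ 0.5792 -0.2315 -0.2369  0.0021] 0.000914722680331182 300 0.0008379917822169789
both pin [ 0.6022 -0.0041  0.067  -0.2554  0.5283] [-14.63398185  30.2706055 ] 0.00043141210352423904 305 0.0009090387384537418 tip [ 0.66112516 -0.01946497  0.10250068]
```

```bash
cat > run3.py <<'E'
from fit import *
fs={n:pickle.load(open(n+'0.pkl','rb')) for n in('side','top')}
R={'side':(250,320,170,240),'top':(245,285,172,236)}
def d(a,t): return np.array([np.cos(t)*np.cos(a),np.cos(t)*np.sin(a),np.sin(t)])
for n in('side','top','both'):
    Ws=[]
    for c in([n] if n!='both' else ['side','top']):
        W,uv,col=cloud(fs[c],*R[c]); k=(W[:,2]>.055)&(col.max(1)>55); W=W[k]
        v=[.58,0,.0675,-.22]
        e=W-[.58,0.003,.0675]; dd=d(-.23,A); s_=e@dd; rr=np.linalg.norm(e-s_[:,None]*dd,axis=1)
        k=(rr<.018)&(s_>-.03)&(s_<.08); Ws.append(W[k])
    W=np.vstack(Ws)
    # fixed tilt and stand height: free x,y,yaw, z
    s=least_squares(lambda v:pinax(W,v[:3],d(v[3],A)),[.58,.003,.067,-.23],loss='soft_l1',f_scale=.001)
    dd=d(s.x[3],A)
    print(n,'pin',s.x.round(4),s.cost,len(W),np.median(np.abs(s.fun)),'tip',(s.x[:3]+.0705*dd).round(4))
    s2=least_squares(lambda v:pinax(W,np.r_[v[:2],.0675+.001],d(v[2],A)),[.58,.003,-.23],loss='soft_l1',f_scale=.001)
    print('   fixed z',s2.x.round(4),s2.cost,np.median(np.abs(s2.fun)))
for n in('side','top'):
    f=fs[n];im=f['frame'].copy()
    u0,u1,v0,v1=R[n]; S=8
    big=cv2.resize(im[v0:v1,u0:u1],None,fx=S,fy=S,interpolation=cv2.INTER_CUBIC)
    x,y,a=s2.x; dd=d(a,A);o=np.array([x,y,.0675])
    side=np.array([-np.sin(a),np.cos(a),0]);up=np.cross(dd,side)
    def ring(sx,r):
        t=np.linspace(0,2*np.pi,30); return o+sx*dd+r*(np.cos(t)[:,None]*side+np.sin(t)[:,None]*up)
    for sx,r in((.0705,.003),(.0675,.005),(.02,.005),(-.0245,.011),(-.0305,.011)):
        p=(proj(f,ring(sx,r))-[u0,v0]+.5)*S
        cv2.polylines(big,[p.astype(np.int32)],True,(0,0,255),1)
    ori=np.array([x,y,0])-.005*np.array([np.cos(a),np.sin(a),0])
    cs=[ori+np.array([np.cos(a)*i-np.sin(a)*j,np.sin(a)*i+np.cos(a)*j,.006]) for i,j in((.05,.035),(.05,-.035),(-.05,-.035),(-.05,.035))]
    p=(proj(f,np.array(cs))-[u0,v0]+.5)*S
    cv2.polylines(big,[p.astype(np.int32)],True,(0,255,0),1)
    cv2.imwrite(f'pics/ov_{n}.png',big)
E
python3 run3.py
```

```text
side pin [ 0.6075 -0.0033  0.077  -0.2348] 0.00021152167421196173 148 0.0013830001778007996 tip [ 0.6637 -0.0168  0.1174]
   fixed z [ 0.5958  0.     -0.2528] 0.00021580868681701597 0.001680039824092054
top pin [ 0.5989 -0.0054  0.0711 -0.2224] 0.00015630434363728411 110 0.001758422153111202 tip [ 0.6552 -0.0181  0.1115]
   fixed z [ 0.5967 -0.0049 -0.2353] 0.0001695432052852518 0.0017436202274602056
both pin [ 0.6035 -0.0038  0.074  -0.22  ] 0.0003865840165184485 258 0.0016519610201468976 tip [ 0.6598 -0.0164  0.1145]
   fixed z [ 0.5975 -0.0026 -0.2301] 0.000399506395815717 0.0017953507102555083
```

View pics/ov_side.png

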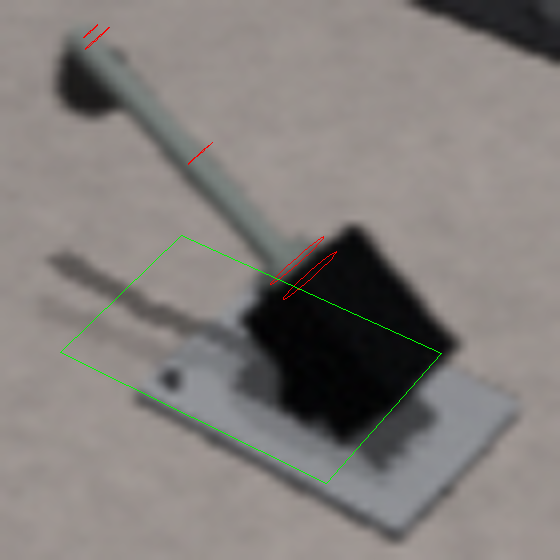

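View pics/ov_top.png

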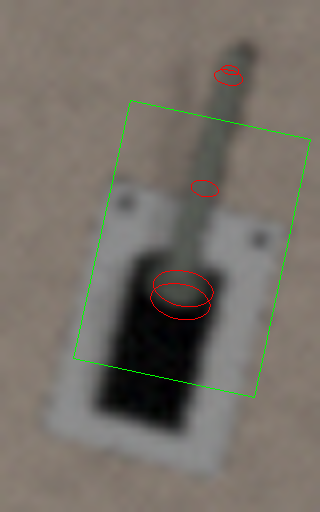

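```bash
cat > run4.py <<'E'
from fit import *
fs={n:pickle.load(open(n+'0.pkl','rb')) for n in('side','top')}
R={'side':(255,300,170,215),'top':(255,285,172,217)}
M=pickle.load(open('masks0.pkl','rb'))
ims=[]
for n in('side','top'):
    f=fs[n];u0,u1,v0,v1=R[n];S=13
    big=cv2.resize(f['frame'][v0:v1,u0:u1],None,fx=S,fy=S,interpolation=cv2.INTER_NEAREST)
    big=cv2.convertScaleAbs(big,alpha=1.5)
    m=M[n,'pin'][0]['mask'].astype(np.uint8)
    mb=cv2.resize(m[v0:v1,u0:u1],None,fx=S,fy=S,interpolation=cv2.INTER_NEAREST)
    c,_=cv2.findContours(mb,cv2.RETR_EXTERNAL,cv2.CHAIN_APPROX_NONE)
    cv2.drawContours(big,c,-1,(0,255,255),1)
    ims.append(big)
    z=f['range_z']
    W,uv,col=cloud(f,0,512,0,384)
    L=np.full((384,512,3),np.nan);L[uv[:,1],uv[:,0]]=W
    k=m>0
    print(n,'mask pts z range',np.nanmin(L[k][:,2]),np.nanmax(L[k][:,2]))
    if n=='top':
        for v in range(174,216,2):
            row=L[v,255:285]; print(v,(row[:,2]*1000).round().tolist())
cv2.imwrite('pics/pinz.png',cv2.resize(np.hstack(ims),(800,480)) if np.hstack(ims).shape[1]>800 else np.hstack(ims))
print(np.hstack(ims).shape)
E
python3 run4.py
```

```text
side mask pts z range -0.0001329594826424696 0.1034939234962503
top mask pts z range 0.007914858371957045 0.10505381159645122
174 [-1.0, -0.0, -3.0, 1.0, -1.0, -1.0, -0.0, -2.0, 3.0, -5.0, 3.0, -0.0, -0.0, -2.0, 0.0, 4.0, 1.0, 3.0, 2.0, 8.0, 4.0, 0.0, 2.0, 3.0, -1.0, 3.0, 4.0, 2.0, 3.0, 2.0]
176 [3.0, 5.0, -1.0, -1.0, 0.0, -3.0, 5.0, -5.0, 1.0, 1.0, 2.0, 0.0, 0.0, 1.0, 1.0, 10.0, 0.0, 1.0, 3.0, -1.0, 0.0, 4.0, 2.0, 2.0, 8.0, -2.0, -1.0, -0.0, -1.0, 3.0]
178 [1.0, -1.0, -1.0, 1.0, -2.0, -0.0, 4.0, -1.0, 3.0, 0.0, 1.0, 1.0, 3.0, -1.0, 2.0, -0.0, 4.0, 4.0, -1.0, 107.0, 102.0, -2.0, -2.0, 3.0, 1.0, 1.0, 1.0, -1.0, 0.0, 6.0]
180 [3.0, 1.0, -3.0, -2.0, 2.0, 1.0, 5.0, -1.0, -0.0, 1.0, 5.0, 4.0, 1.0, 2.0, 3.0, 4.0, -0.0, 0.0, 102.0, 105.0, 104.0, 100.0, 5.0, 3.0, 4.0, 2.0, 3.0, 2.0, 2.0, -1.0]
182 [-0.0, 1.0, -2.0, 3.0, -1.0, -1.0, 1.0, -2.0, 3.0, 4.0, -2.0, 2.0, -1.0, 2.0, -0.0, 2.0, -0.0, 97.0, 103.0, 101.0, 100.0, -1.0, 2.0, -1.0, -2.0, -0.0, -3.0, 1.0, -1.0, 3.0]
184 [5.0, 4.0, -0.0, 1.0, 2.0, -2.0, -1.0, 2.0, -1.0, 3.0, 7.0, -4.0, 0.0, 3.0, 1.0, 1.0, -1.0, 97.0, 101.0, 98.0, 3.0, 3.0, -
[... 1881 characters left out ...]
[10.0, 10.0, 6.0, 8.0, 5.0, 12.0, 55.0, 55.0, 56.0, 56.0, 62.0, 62.0, 58.0, 59.0, 61.0, 60.0, 47.0, 47.0, 8.0, 10.0, 10.0, 0.0, 7.0, 6.0, 4.0, 0.0, 3.0, 7.0, 1.0, -1.0]
210 [6.0, 5.0, 10.0, 3.0, 4.0, 61.0, 64.0, 67.0, 62.0, 61.0, 58.0, 61.0, 61.0, 57.0, 59.0, 51.0, 53.0, 53.0, 9.0, 10.0, 10.0, 7.0, 5.0, 8.0, 0.0, 4.0, 4.0, -4.0, -4.0, -3.0]
212 [5.0, 13.0, 5.0, 6.0, 7.0, 62.0, 60.0, 61.0, 64.0, 65.0, 62.0, 61.0, 61.0, 61.0, 63.0, 64.0, 61.0, 6.0, 7.0, 9.0, 7.0, 9.0, 8.0, -1.0, 2.0, -1.0, -4.0, 4.0, -4.0, 3.0]
214 [5.0, 8.0, 12.0, 11.0, 56.0, 52.0, 60.0, 57.0, 59.0, 58.0, 57.0, 62.0, 60.0, 59.0, 64.0, 64.0, 65.0, 4.0, 7.0, 3.0, 5.0, -1.0, 7.0, -1.0, 1.0, 1.0, 4.0, 1.0, 2.0, 1.0]
(585, 975, 3)
```

View pics/pinz.png

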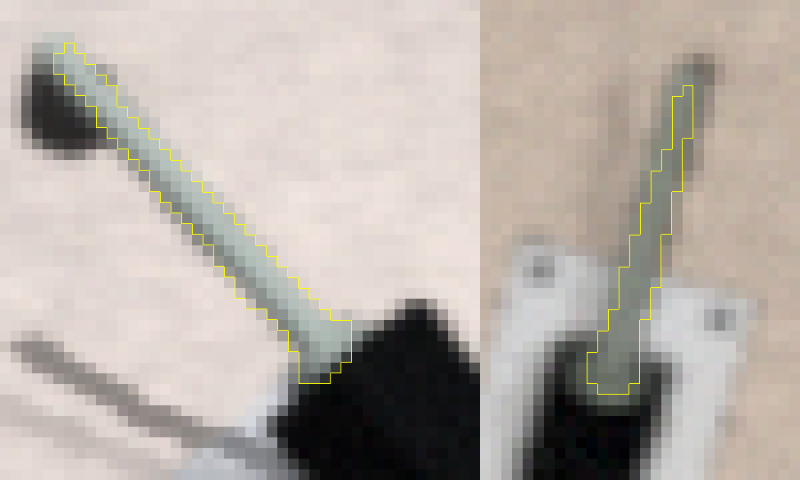

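```bash
cat > run5.py <<'E'
from fit import *
fs={n:pickle.load(open(n+'0.pkl','rb')) for n in('side','top')}
def ray(f,uv):
    p=cv2.undistortPoints(np.array(uv,float).reshape(-1,1,2),K(f),f['dist_coeffs']).reshape(-1,2)
    d=np.c_[p,np.ones(len(p))]@f['T'][:3,:3].T
    return f['T'][:3,3],d/np.linalg.norm(d,axis=1)[:,None]
def tri(a,b):
    o1,d1=ray(fs['side'],[a]);o2,d2=ray(fs['top'],[b]);d1=d1[0];d2=d2[0]
    t=np.linalg.lstsq(np.c_[d1,-d2],o2-o1,rcond=None)[0]
    p,q=o1+t[0]*d1,o2+t[1]*d2
    return (p+q)/2,np.linalg.norm(p-q)
print('tip',tri((259.0,173.6),(275.3,177.3)))
# centreline by profile across shaft, using colour: greenish steel vs background
from scipy.ndimage import map_coordinates
def centre(f,p0,p1,ss,dark):
    g=f['frame'].astype(float); 
    d=np.subtract(p1,p0);L=np.linalg.norm(d);d=d/L;nn=np.array([-d[1],d[0]])
    t=np.arange(-5,5.01,.1);out=[]
    for s in ss:
        c=np.array(p0)+s*L*d
        P=c+t[:,None]*nn
        pr=np.stack([map_coordinates(g[:,:,k],[P[:,1],P[:,0]],order=1) for k in range(3)],1)
        sig=pr[:,2]-pr[:,1]  # red-green: background reddish; steel greenish
        base=np.median(np.r_[sig[:15],sig[-15:]])
        w=np.clip(base-sig-3,0,None); w[np.abs(t)>3.5]=0
        out.append(c+nn*(w@t/max(w.sum(),1e-6)))
    return np.array(out)
S=centre(fs['side'],(260,175),(281,198),np.linspace(.1,.95,18),0)
T=centre(fs['top'],(274.5,179.5),(268.3,202),np.linspace(.05,.9,18),0)
res=[]
for n,P in(('side',S),('top',T)):
    vx,vy,x0,y0=cv2.fitLine(P.astype(np.float32),cv2.DIST_HUBER,0,.01,.01).ravel()
    r_=np.abs((P-[x0,y0])@[-vy,vx]); print(n,(x0,y0),(vx,vy),r_.max())
    o,d=ray(fs[n],[(x0,y0),(x0+10*vx,y0+10*vy)])
    N=np.cross(d[0],d[1]);N/=np.linalg.norm(N);res.append((o,N))
(o1,n1),(o2,n2)=res
D=np.cross(n1,n2);D/=np.linalg.norm(D);D*=np.sign(D[2])
X=np.linalg.lstsq(np.array([n1,n2,D]),np.array([n1@o1,n2@o2,D@[.6,-.003,.07]]),rcond=None)[0]
print('axis pt',X,'dir',D,'tilt',np.rad2deg(np.arcsin(D[2])),'yaw',np.arctan2(D[1],D[0]))
tip=tri((259.0,173.6),(275.3,177.3))[0]
print('tip along',(tip-X)@D, X+D*((tip-X)@D))
E
python3 run5.py
```

```text
tip (array([ 0.66184483, -0.02186402,  0.10086646]), np.float64(0.0013118470770244652))
side (np.float32(271.16046), np.float32(186.95132)) (np.float32(0.68187153), np.float32(0.73147196)) 0.22165897104554352
top (np.float32(271.46872), np.float32(188.59018)) (np.float32(0.26398626), np.float32(-0.9645264)) 0.4877320227653189
axis pt [ 0.60192944 -0.00179587  0.06740131] dir [ 0.82932514 -0.24359926  0.50287096] tilt 30.190123845797675 yaw -0.28569638591565866
tip along 0.07140658246171026 [ 0.66114871 -0.01919046  0.1033096 ]
```

```bash
cat > plan.py <<'E'
import numpy as np
from scipy.spatial.transform import Rotation as Ro
def frame(yaw,tilt):  # x along direction yaw, tilted up by tilt; z fingers
    d=np.array([np.cos(tilt)*np.cos(yaw),np.cos(tilt)*np.sin(yaw),np.sin(tilt)])
    a=np.array([np.sin(tilt)*np.cos(yaw),np.sin(tilt)*np.sin(yaw),-np.cos(tilt)])
    return d,a,Ro.from_matrix(np.c_[d,np.cross(a,d),a])
def plan(obs,pos,R,nmin=1):
    dp=np.array(pos)-obs['tcp_pos']; w=(R*Ro.from_rotvec(obs['orientation']).inv()).as_rotvec()
    n=max(nmin,int(np.ceil(max(np.abs(dp).max()/.02,np.abs(np.rad2deg(w)).max()/8)-1e-6)))
    print('dp',dp.round(4),'w deg',np.rad2deg(w).round(2),'rows',n,'per row t',(dp/.02/n).round(3),'r',(np.rad2deg(w)/8/n).round(3), 'tot t units',(dp/.02).round(2),'r',(np.rad2deg(w)/8).round(2))
C=np.array([.6025,-.0043,.0664]);YAW=-.252;TILT=np.deg2rad(31.2)
E
python3 - <<'E'
from plan import *
from bench import status
o=status.get_obs()
d,a,R=frame(YAW,TILT); G=C+.023*d
print(G,d,a); T=G+.019*a; print('Tgrasp',T)
plan(o,T-.09*a,R); plan(o,T-.09*a+[0,0,.05],R)
E
```

```text
[ 0.62155201 -0.00920539  0.07831462] [ 0.82834816 -0.21327763  0.51802701] [ 0.50166548 -0.12916552 -0.85536426]
Tgrasp [ 0.63108365 -0.01165953  0.0620627 ]
dp [ 0.2998  0.6113 -0.0922] w deg [  2.95 -31.68 -38.52] rows 31 per row t [ 0.484  0.986 -0.149] r [ 0.012 -0.128 -0.155] tot t units [14.99 30.56 -4.61] r [ 0.37 -3.96 -4.82]
dp [ 0.2998  0.6113 -0.0422] w deg [  2.95 -31.68 -38.52] rows 31 per row t [ 0.484  0.986 -0.068] r [ 0.012 -0.128 -0.155] tot t units [14.99 30.56 -2.11] r [ 0.37 -3.96 -4.82]
```

Request:
drive_tool(commands=[{"tx": 0.5,"ty": 1,"rx": 0.012,"ry": -0.132,"rz": -0.16,"grip": 0.0},{"tx": 0.5,"ty": 1,"rx": 0.012,"ry": -0.132,"rz": -0.16,"grip": 0.0},{"tx": 0.5,"ty": 1,"rx": 0.012,"ry": -0.132,"rz": -0.16,"grip": 0.0},{"tx": 0.5,"ty": 1,"rx": 0.012,"ry": -0.132,"rz": -0.16,"grip": 0.0},{"tx": 0.5,"ty": 1,"rx": 0.012,"ry": -0.132,"rz": -0.16,"grip": 0.0},{"tx": 0.5,"ty": 1,"rx": 0.012,"ry": -0.132,"rz": -0.16,"grip": 0.0},{"tx": 0.5,"ty": 1,"rx": 0.012,"ry": -0.132,"rz": -0.16,"grip": 0.0},{"tx": 0.5,"ty": 1,"rx": 0.012,"ry": -0.132,"rz": -0.16,"grip": 0.0},{"tx": 0.5,"ty": 1,"rx": 0.012,"ry": -0.132,"rz": -0.16,"grip": 0.0},{"tx": 0.5,"ty": 1,"rx": 0.012,"ry": -0.132,"rz": -0.16,"grip": 0.0}], grip_force=40)

```text
validation failed for argument at $.co...
```

Request:
drive_tool(commands=[{"tx": 0.5,"ty": 1,"rx": 0.012,"ry": -0.132,"rz": -0.16,"grip": 0.0},{"tx": 0.5,"ty": 1,"rx": 0.012,"ry": -0.132,"rz": -0.16,"grip": 0.0},{"tx": 0.5,"ty": 1,"rx": 0.012,"ry": -0.132,"rz": -0.16,"grip": 0.0},{"tx": 0.5,"ty": 1,"rx": 0.012,"ry": -0.132,"rz": -0.16,"grip": 0.0},{"tx": 0.5,"ty": 1,"rx": 0.012,"ry": -0.132,"rz": -0.16,"grip": 0.0},{"tx": 0.5,"ty": 1,"rx": 0.012,"ry": -0.132,"rz": -0.16,"grip": 0.0},{"tx": 0.5,"ty": 1,"rx": 0.012,"ry": -0.132,"rz": -0.16,"grip": 0.0},{"tx": 0.5,"ty": 1,"rx": 0.012,"ry": -0.132,"rz": -0.16,"grip": 0.0},{"tx": 0.5,"ty": 1,"rx": 0.012,"ry": -0.132,"rz": -0.16,"grip": 0.0},{"tx": 0.5,"ty": 1,"rx": 0.012,"ry": -0.132,"rz": -0.16,"grip": 0.0}])

```text
validation failed for argument at $.co...
```

Request:
drive_tool(commands=[{"tx": 0.5,"ty": 1,"rx": 0.012,"ry": -0.132,"rz": -0.16,"grip": 0.0},{"tx": 0.5,"ty": 1,"rx": 0.012,"ry": -0.132,"rz": -0.16,"grip": 0.0},{"tx": 0.5,"ty": 1,"rx": 0.012,"ry": -0.132,"rz": -0.16,"grip": 0.0},{"tx": 0.5,"ty": 1,"rx": 0.012,"ry": -0.132,"rz": -0.16,"grip": 0.0},{"tx": 0.5,"ty": 1,"rx": 0.012,"ry": -0.132,"rz": -0.16,"grip": 0.0},{"tx": 0.5,"ty": 1,"rx": 0.012,"ry": -0.132,"rz": -0.16,"grip": 0.0},{"tx": 0.5,"ty": 1,"rx": 0.012,"ry": -0.132,"rz": -0.16,"grip": 0.0},{"tx": 0.5,"ty": 1,"rx": 0.012,"ry": -0.132,"rz": -0.16,"grip": 0.0},{"tx": 0.5,"ty": 1,"rx": 0.012,"ry": -0.132,"rz": -0.16,"grip": 0.0},{"tx": 0.5,"ty": 1,"rx": 0.012,"ry": -0.132,"rz": -0.16,"grip": 0.0}])

```text
validation failed for argument at $.co...
```

Request:
drive_tool(commands=[{"tx": 0.5,"ty": 1.0,"tz": 0.0,"rx": 0.01,"ry": -0.13,"rz": -0.16,"grip": 0.0}], grip_force=40)

```text
clock: 0.72
tcp_pos: [0.2952, -0.5923, 0.2312]
orientation: [3.072, 0.643, 0.028]
contact_force: [0.6, 0.8, 0.3]
grip_width: 0.0698
```

Request:
drive_tool(commands=[{"tx": 0.5,"ty": 1.0,"tz": 0.0,"rx": 0.012,"ry": -0.132,"rz": -0.16,"grip": 0.0},{"tx": 0.5,"ty": 1.0,"tz": 0.0,"rx": 0.012,"ry": -0.132,"rz": -0.16,"grip": 0.0},{"tx": 0.5,"ty": 1.0,"tz": 0.0,"rx": 0.012,"ry": -0.132,"rz": -0.16,"grip": 0.0},{"tx": 0.5,"ty": 1.0,"tz": 0.0,"rx": 0.012,"ry": -0.132,"rz": -0.16,"grip": 0.0},{"tx": 0.5,"ty": 1.0,"tz": 0.0,"rx": 0.012,"ry": -0.132,"rz": -0.16,"grip": 0.0},{"tx": 0.5,"ty": 1.0,"tz": 0.0,"rx": 0.012,"ry": -0.132,"rz": -0.16,"grip": 0.0},{"tx": 0.5,"ty": 1.0,"tz": 0.0,"rx": 0.012,"ry": -0.132,"rz": -0.16,"grip": 0.0},{"tx": 0.5,"ty": 1.0,"tz": 0.0,"rx": 0.012,"ry": -0.132,"rz": -0.16,"grip": 0.0},{"tx": 0.5,"ty": 1.0,"tz": 0.0,"rx": 0.012,"ry": -0.132,"rz": -0.16,"grip": 0.0},{"tx": 0.5,"ty": 1.0,"tz": 0.0,"rx": 0.012,"ry": -0.132,"rz": -0.16,"grip": 0.0}])

```text
clock: 1.98
tcp_pos: [0.3965, -0.3908, 0.2315]
orientation: [3.085, 0.295, 0.314]
contact_force: [0.7, -0.3, -0.2]
grip_width: 0.043
```

Request:
drive_tool(commands=[{"tx": 0.5,"ty": 1.0,"tz": 0.0,"rx": 0.012,"ry": -0.132,"rz": -0.16,"grip": 0.0},{"tx": 0.5,"ty": 1.0,"tz": 0.0,"rx": 0.012,"ry": -0.132,"rz": -0.16,"grip": 0.0},{"tx": 0.5,"ty": 1.0,"tz": 0.0,"rx": 0.012,"ry": -0.132,"rz": -0.16,"grip": 0.0},{"tx": 0.5,"ty": 1.0,"tz": 0.0,"rx": 0.012,"ry": -0.132,"rz": -0.16,"grip": 0.0},{"tx": 0.5,"ty": 1.0,"tz": 0.0,"rx": 0.012,"ry": -0.132,"rz": -0.16,"grip": 0.0},{"tx": 0.5,"ty": 1.0,"tz": 0.0,"rx": 0.012,"ry": -0.132,"rz": -0.16,"grip": 0.0},{"tx": 0.5,"ty": 1.0,"tz": 0.0,"rx": 0.012,"ry": -0.132,"rz": -0.16,"grip": 0.0},{"tx": 0.5,"ty": 1.0,"tz": 0.0,"rx": 0.012,"ry": -0.132,"rz": -0.16,"grip": 0.0},{"tx": 0.5,"ty": 1.0,"tz": 0.0,"rx": 0.012,"ry": -0.132,"rz": -0.16,"grip": 0.0},{"tx": 0.5,"ty": 1.0,"tz": 0.0,"rx": 0.012,"ry": -0.132,"rz": -0.16,"grip": 0.0}])

```text
clock: 3.22
tcp_pos: [0.4965, -0.1907, 0.2316]
orientation: [3.035, -0.058, 0.588]
contact_force: [0.1, -0.2, 0.3]
grip_width: 0.0428
```

Request:
drive_tool(commands=[{"tx": 0.5,"ty": 1.0,"tz": 0.0,"rx": 0.012,"ry": -0.132,"rz": -0.16,"grip": 0.0},{"tx": 0.5,"ty": 1.0,"tz": 0.0,"rx": 0.012,"ry": -0.132,"rz": -0.16,"grip": 0.0},{"tx": 0.5,"ty": 1.0,"tz": 0.0,"rx": 0.012,"ry": -0.132,"rz": -0.16,"grip": 0.0},{"tx": 0.5,"ty": 1.0,"tz": 0.0,"rx": 0.012,"ry": -0.132,"rz": -0.16,"grip": 0.0},{"tx": 0.5,"ty": 1.0,"tz": 0.0,"rx": 0.012,"ry": -0.132,"rz": -0.16,"grip": 0.0},{"tx": 0.5,"ty": 1.0,"tz": 0.0,"rx": 0.012,"ry": -0.132,"rz": -0.16,"grip": 0.0},{"tx": 0.5,"ty": 1.0,"tz": 0.0,"rx": 0.012,"ry": -0.132,"rz": -0.16,"grip": 0.0},{"tx": 0.5,"ty": 1.0,"tz": 0.0,"rx": 0.012,"ry": -0.132,"rz": -0.16,"grip": 0.0},{"tx": 0.5,"ty": 1.0,"tz": 0.0,"rx": 0.012,"ry": -0.132,"rz": -0.16,"grip": 0.0},{"tx": 0.0,"ty": 0.0,"tz": 0.0,"rx": 0.0,"ry": 0.0,"rz": 0.0,"grip": 0.0}])

```text
clock: 4.47
tcp_pos: [0.5866, -0.0092, 0.2315]
orientation: [2.94, -0.363, 0.82]
contact_force: [0.3, -0.8, -0.0]
grip_width: 0.0424
```

Run:
```python
from plan import *
from bench import status,eyes
import pickle
from h import *
d,a,R=frame(YAW,TILT); T=C+.023*d+.019*a
for n in('side','top'):
    f=eyes.grab_frame(n); pickle.dump(f,open(n+'1.pkl','wb'))
    o=status.get_obs(); im=f['frame'].copy()
    Rm=Ro.from_rotvec(o['orientation']).as_matrix();t=o['tcp_pos']
    p=proj(f,np.array([t,t-.05*Rm[:,2],t+.02*Rm[:,0]]));c=p[0].astype(int)
    u0,v0=max(0,c[0]-40),max(0,c[1]-40)
    big=cv2.resize(im[v0:v0+80,u0:u0+80],None,fx=5,fy=5,interpolation=cv2.INTER_CUBIC)
    q=((p-[u0,v0]+.5)*5).astype(int)
    cv2.line(big,q[0].tolist(),q[1].tolist(),(0,0,255),1);cv2.line(big,q[0].tolist(),q[2].tolist(),(0,255,0),1)
    cv2.imwrite(f'pics/g1{n}.png',big)
a1=cv2.imread('pics/g1side.png');b1=cv2.imread('pics/g1top.png');cv2.imwrite('pics/g1.png',np.hstack([a1,b1]))
o=status.get_obs();print(o['clock'],o['joints'].round(2),o['grip_width'],o['tcp_pos'],o['orientation'],o['contact_force'])
plan(o,T-.08*a,R);plan(o,T,R)
```

```text
4.575 [-0.01  0.13 -0.23  2.16  0.68  0.44 -2.61] 0.042803041256737284 [ 0.585817   -0.01191085  0.2312313 ] [ 2.93817848 -0.36845005  0.81828551] [-0.13075871 -0.54270746 -0.41128937]
dp [ 0.0051  0.0106 -0.1007] w deg [ 0.13 -0.09 -0.1 ] rows 6 per row t [ 0.043  0.088 -0.839] r [ 0.003 -0.002 -0.002] tot t units [ 0.26  0.53 -5.04] r [ 0.02 -0.01 -0.01]
dp [ 0.0453  0.0003 -0.1692] w deg [ 0.13 -0.09 -0.1 ] rows 9 per row t [ 0.251  0.001 -0.94 ] r [ 0.002 -0.001 -0.001] tot t units [ 2.26  0.01 -8.46] r [ 0.02 -0.01 -0.01]
```

View pics/g1.png

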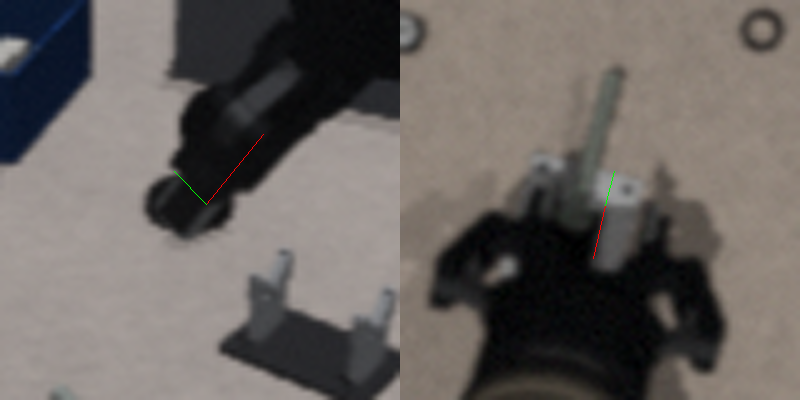

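Request:
drive_tool(commands=[{"tx": 0.043,"ty": 0.088,"tz": -0.84,"rx": 0.0,"ry": 0.0,"rz": 0.0,"grip": 0.0},{"tx": 0.043,"ty": 0.088,"tz": -0.84,"rx": 0.0,"ry": 0.0,"rz": 0.0,"grip": 0.0},{"tx": 0.043,"ty": 0.088,"tz": -0.84,"rx": 0.0,"ry": 0.0,"rz": 0.0,"grip": 0.0},{"tx": 0.043,"ty": 0.088,"tz": -0.84,"rx": 0.0,"ry": 0.0,"rz": 0.0,"grip": 0.0},{"tx": 0.043,"ty": 0.088,"tz": -0.84,"rx": 0.0,"ry": 0.0,"rz": 0.0,"grip": 0.0},{"tx": 0.043,"ty": 0.088,"tz": -0.84,"rx": 0.0,"ry": 0.0,"rz": 0.0,"grip": 0.0},{"tx": 0.4,"ty": -0.1,"tz": -0.68,"rx": 0.0,"ry": 0.0,"rz": 0.0,"grip": 0.0},{"tx": 0.4,"ty": -0.1,"tz": -0.68,"rx": 0.0,"ry": 0.0,"rz": 0.0,"grip": 0.0},{"tx": 0.4,"ty": -0.1,"tz": -0.68,"rx": 0.0,"ry": 0.0,"rz": 0.0,"grip": 0.0},{"tx": 0.0,"ty": 0.0,"tz": 0.0,"rx": 0.0,"ry": 0.0,"rz": 0.0,"grip": 0.0}])

```text
clock: 5.82
tcp_pos: [0.6201, -0.0083, 0.1063]
orientation: [2.945, -0.372, 0.775]
contact_force: [-0.3, -1.3, -0.0]
grip_width: 0.0428
```

```bash
cat > look.py <<'E'
import sys
from plan import *
from bench import status,eyes
import pickle
from h import *
def look(tag,half=40,save=True,pts=None,ctr=None):
    ims=[]
    for n in('side','top'):
        f=eyes.grab_frame(n); pickle.dump(f,open(f'{n}_{tag}.pkl','wb'))
        o=status.get_obs(); im=f['frame'].copy()
        Rm=Ro.from_rotvec(o['orientation']).as_matrix();t=o['tcp_pos']
        p=proj(f,np.array([t,t-.019*Rm[:,2],t+.02*Rm[:,0]]))
        c=(p[0] if ctr is None else proj(f,ctr)[0]).astype(int)
        u0,v0=max(0,c[0]-half),max(0,c[1]-half);S=400/2/half
        big=cv2.resize(im[v0:v0+2*half,u0:u0+2*half],None,fx=S,fy=S,interpolation=cv2.INTER_CUBIC)
        big=cv2.convertScaleAbs(big,alpha=1.4)
        q=((p-[u0,v0]+.5)*S).astype(int)
        cv2.line(big,q[0].tolist(),q[1].tolist(),(0,0,255),1);cv2.line(big,q[0].tolist(),q[2].tolist(),(0,255,0),1)
        if pts is not None:
            qq=((proj(f,pts)-[u0,v0]+.5)*S).astype(int)
            for e in qq: cv2.circle(big,e.tolist(),2,(255,0,255),-1)
        ims.append(cv2.resize(big,(400,400)))
    cv2.imwrite(f'pics/{tag}.png',np.hstack(ims))
    o=status.get_obs();print(round(o['clock'],2),o['joints'].round(2),'w',o['grip_width'].round(4),o['tcp_pos'].round(4),o['orientation'].round(3),'F',o['contact_force'].round(1))
    return o
E
python3 - <<'E'
from look import *
d,a,R=frame(YAW,TILT); T=C+.023*d+.019*a
o=look('g2',30,pts=np.array([C,C+.0705*d,C-.0245*d]));plan(o,T,R)
E
```

```text
Traceback (most recent call last):
  File "look.py", line 24, in look
    o=status.get_obs();print(round(o['clock'],2),o['joints'].round(2),'w',o['grip_width'].round(4),o['tcp_pos'].round(4),o['orientation'].round(3),'F',o['contact_force'].round(1))
                                                                          ^^^^^^^^^^^^^^^^^^^^^
AttributeError: 'float' object has no attribute 'round'
```

View pics/g2.png

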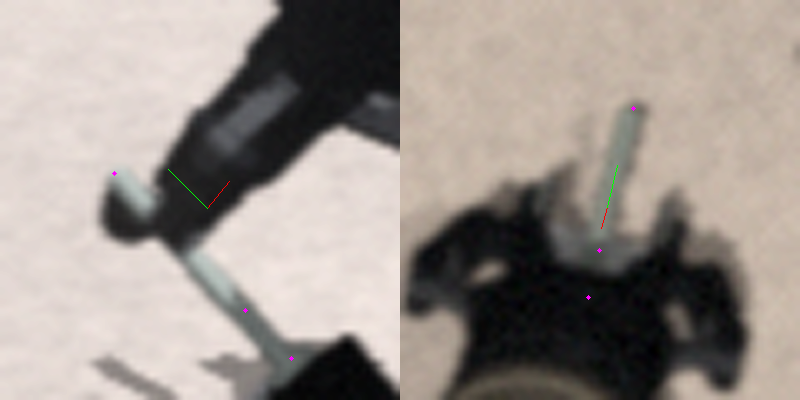

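```bash
sed -i "s/o\['grip_width'\].round(4)/round(float(o['grip_width']),4)/" look.py
python3 - <<'E'
from look import *
d,a,R=frame(YAW,TILT); T=C+.023*d+.019*a
o=status.get_obs();print(o['clock'],o['joints'].round(3),o['tcp_pos'].round(4),o['orientation'].round(3));plan(o,T,R)
M=Ro.from_rotvec(o['orientation']).as_matrix();print(M[:,2],np.rad2deg(np.arccos(-M[2,2])))
E
```

```text
5.925 [-0.403  0.397  0.233  2.194  0.967  0.17  -2.957] [ 0.6196 -0.0078  0.1067] [ 2.946 -0.372  0.775]
dp [ 0.0115 -0.0039 -0.0447] w deg [ 0.08 -1.72  0.08] rows 3 per row t [ 0.191 -0.065 -0.744] r [ 0.003 -0.072  0.003] tot t units [ 0.57 -0.19 -2.23] r [ 0.01 -0.22  0.01]
[ 0.47556941 -0.13101027 -0.86986783] 29.556715584107355
```

Run:
```python
from look import *
d,a,_=frame(YAW,TILT); G=C+.023*d
_,a2,R=frame(YAW,np.deg2rad(12)); T=G+.019*a2
o=status.get_obs(); print(T,a2); plan(o,T-.05*a2,R)
```

```text
[ 0.62537756 -0.01019036  0.05972982] [ 0.20134494 -0.05184097 -0.9781476 ]
dp [-0.0043  0.0002  0.0019] w deg [ 4.870e+00  1.687e+01 -1.000e-02] rows 3 per row t [-0.072  0.003  0.032] r [ 0.203  0.703 -0.   ] tot t units [-0.22  0.01  0.1 ] r [ 0.61  2.11 -0.  ]
```

Request:
drive_tool(commands=[{"tx": -0.055,"ty": 0.0,"tz": 0.025,"rx": 0.152,"ry": 0.527,"rz": 0.0,"grip": 0.0},{"tx": -0.055,"ty": 0.0,"tz": 0.025,"rx": 0.152,"ry": 0.527,"rz": 0.0,"grip": 0.0},{"tx": -0.055,"ty": 0.0,"tz": 0.025,"rx": 0.152,"ry": 0.527,"rz": 0.0,"grip": 0.0},{"tx": -0.055,"ty": 0.0,"tz": 0.025,"rx": 0.152,"ry": 0.527,"rz": 0.0,"grip": 0.0},{"tx": 0.0,"ty": 0.0,"tz": 0.0,"rx": 0.0,"ry": 0.0,"rz": 0.0,"grip": 0.0}])

```text
clock: 6.55
tcp_pos: [0.6174, -0.0089, 0.1084]
orientation: [3.066, -0.391, 0.35]
contact_force: [0.1, -0.3, -0.2]
grip_width: 0.0425
```

Run:
```python
from look import *
d,a,_=frame(YAW,TILT); G=C+.023*d
_,a2,R=frame(YAW,np.deg2rad(12)); T=G+.019*a2
o=look('g3',30,pts=np.array([C,C+.0705*d,C-.0245*d])); plan(o,T,R)
```

```text
6.65 [ 0.11  0.45 -0.31  1.96  0.42  0.58 -2.31] w 0.0428 [ 0.6159 -0.008   0.1075] [ 3.066 -0.388  0.348] F [-0.1 -0.3 -0.4]
dp [ 0.0095 -0.0022 -0.0478] w deg [ 0.43  0.89 -0.01] rows 3 per row t [ 0.158 -0.037 -0.796] r [ 0.018  0.037 -0.   ] tot t units [ 0.47 -0.11 -2.39] r [ 0.05  0.11 -0.  ]
```

View pics/g3.png

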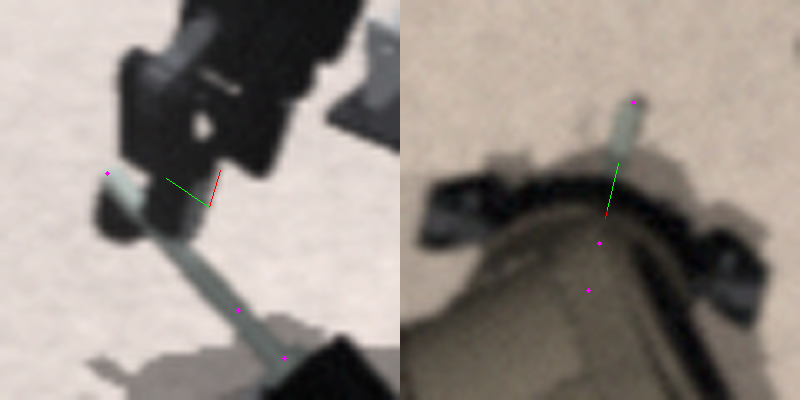

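Request:
drive_tool(commands=[{"tx": 0.12,"ty": -0.03,"tz": -0.6,"rx": 0.0,"ry": 0.0,"rz": 0.0,"grip": 0.0},{"tx": 0.12,"ty": -0.03,"tz": -0.6,"rx": 0.0,"ry": 0.0,"rz": 0.0,"grip": 0.0},{"tx": 0.12,"ty": -0.03,"tz": -0.6,"rx": 0.0,"ry": 0.0,"rz": 0.0,"grip": 0.0},{"tx": 0.12,"ty": -0.03,"tz": -0.6,"rx": 0.0,"ry": 0.0,"rz": 0.0,"grip": 0.0},{"tx": 0.0,"ty": 0.0,"tz": 0.0,"rx": 0.0,"ry": 0.0,"rz": 0.0,"grip": 0.5},{"tx": 0.0,"ty": 0.0,"tz": 0.0,"rx": 0.0,"ry": 0.0,"rz": 0.0,"grip": 1.0},{"tx": 0.0,"ty": 0.0,"tz": 0.0,"rx": 0.0,"ry": 0.0,"rz": 0.0,"grip": 1.0},{"tx": 0.0,"ty": 0.0,"tz": 0.0,"rx": 0.0,"ry": 0.0,"rz": 0.0,"grip": 1.0},{"tx": 0.0,"ty": 0.0,"tz": 0.0,"rx": 0.0,"ry": 0.0,"rz": 0.0,"grip": 1.0}], grip_force=50)

```text
clock: 7.78
tcp_pos: [0.6262, -0.0094, 0.0599]
orientation: [3.068, -0.387, 0.347]
contact_force: [-0.1, 2.0, -1.1]
grip_width: 0.0083
```

Run:
```python
from look import *
d,a,_=frame(YAW,TILT); G=C+.023*d
_,a2,R=frame(YAW,np.deg2rad(12)); T=G+.019*a2
o=look('g4',30,pts=np.array([C,C+.0705*d,C-.0245*d])); plan(o,T,R); print(o['moment'].round(2))
_,_,R35=frame(YAW,np.deg2rad(16))
print('pull per 48mm units',(d*.048/.02).round(2), frame(-.25,np.deg2rad(35))[0]*2.4)
```

```text
7.88 [ 0.08  0.53 -0.27  1.97  0.48  0.49 -2.36] w 0.0085 [ 0.6262 -0.0094  0.0598] [ 3.068 -0.387  0.347] F [-0.3  3.4 -0.4]
dp [-0.0008 -0.0008 -0.0001] w deg [ 0.34  0.87 -0.05] rows 1 per row t [-0.042 -0.038 -0.004] r [ 0.043  0.109 -0.007] tot t units [-0.04 -0.04 -0.  ] r [ 0.04  0.11 -0.01]
[ 0.66  0.3  -0.08]
pull per 48mm units [ 1.99 -0.51  1.24] [ 1.90484782 -0.4863875   1.37658345]
```

View pics/g4.png

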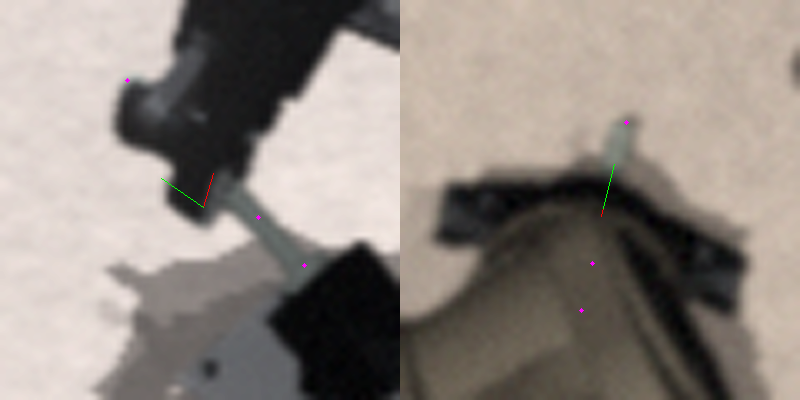

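Request:
drive_tool(commands=[{"tx": 0.4,"ty": -0.1,"tz": 0.28,"rx": 0.0,"ry": 0.0,"rz": 0.0,"grip": 1.0},{"tx": 0.4,"ty": -0.1,"tz": 0.28,"rx": 0.0,"ry": 0.0,"rz": 0.0,"grip": 1.0}])

```text
clock: 8.12
tcp_pos: [0.6429, -0.0145, 0.0714]
orientation: [3.067, -0.387, 0.347]
contact_force: [0.4, 0.7, -1.0]
grip_width: 0.0079
```

Request:
drive_tool(commands=[{"tx": 0.4,"ty": -0.1,"tz": 0.28,"rx": 0.0,"ry": 0.0,"rz": 0.0,"grip": 1.0},{"tx": 0.4,"ty": -0.1,"tz": 0.28,"rx": 0.0,"ry": 0.0,"rz": 0.0,"grip": 1.0}])

```text
clock: 8.38
tcp_pos: [0.659, -0.0187, 0.0826]
orientation: [3.066, -0.388, 0.347]
contact_force: [-0.3, -0.7, -1.0]
grip_width: 0.0078
```

Request:
drive_tool(commands=[{"tx": 0.4,"ty": -0.1,"tz": 0.28,"rx": 0.0,"ry": 0.0,"rz": 0.0,"grip": 1.0},{"tx": 0.4,"ty": -0.1,"tz": 0.28,"rx": 0.0,"ry": 0.0,"rz": 0.0,"grip": 1.0},{"tx": 0.4,"ty": -0.1,"tz": 0.28,"rx": 0.0,"ry": 0.0,"rz": 0.0,"grip": 1.0},{"tx": 0.0,"ty": 0.0,"tz": 0.7,"rx": 0.0,"ry": 0.0,"rz": 0.0,"grip": 1.0},{"tx": 0.0,"ty": 0.0,"tz": 0.0,"rx": 0.0,"ry": 0.0,"rz": 0.0,"grip": 1.0}])

```text
clock: 9.0
tcp_pos: [0.683, -0.0237, 0.1145]
orientation: [3.067, -0.387, 0.35]
contact_force: [0.6, 0.4, -1.1]
grip_width: 0.0084
```

Run:
```python
from look import *
o=look('g5',40)
```

```text
9.1 [ 0.15  0.54 -0.32  1.8   0.41  0.65 -2.24] w 0.0085 [ 0.6819 -0.0238  0.1131] [ 3.067 -0.387  0.347] F [ 0.1 -1.3 -1.5]
```

View pics/g5.png

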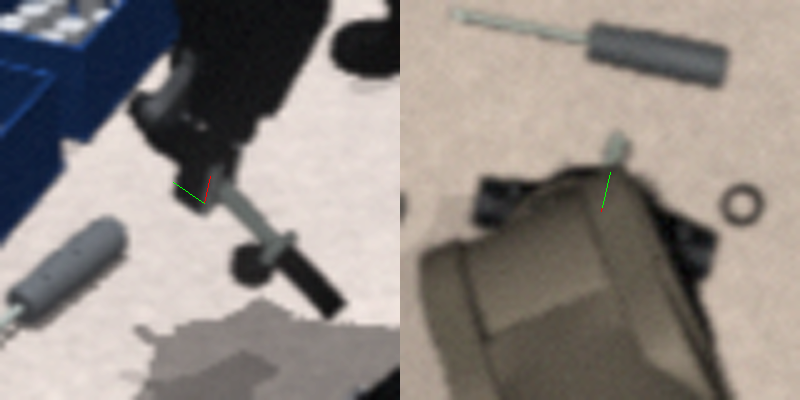

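```bash
cat >> plan.py <<'E'
REST=np.array([.579,-.232,0]);RY=-.24
E
python3 - <<'E'
from look import *
o=status.get_obs()
_,a,R=frame(RY,np.deg2rad(-18.6))
plan(o,REST+[0,0,.125]+.019*a,R)
M=Ro.from_rotvec(o['orientation']).as_matrix();print('tool tilt',np.rad2deg(np.arcsin(M[2,0])),'yaw',np.arctan2(M[1,0],M[0,0]))
E
```

```text
dp [-0.1087 -0.2068 -0.0061] w deg [ 7.81 30.54  0.58] rows 11 per row t [-0.494 -0.94  -0.028] r [0.089 0.347 0.007] tot t units [ -5.44 -10.34  -0.3 ] r [0.98 3.82 0.07]
tool tilt 12.919955238148805 yaw -0.2505193993911888
```

Request:
drive_tool(commands=[{"tx": 0.0,"ty": 0.0,"tz": 1.0,"rx": 0.08,"ry": 0.318,"rz": 0.006,"grip": 1.0},{"tx": -0.25,"ty": -0.5,"tz": 1.0,"rx": 0.08,"ry": 0.318,"rz": 0.006,"grip": 1.0},{"tx": -0.5,"ty": -0.9,"tz": 0.0,"rx": 0.08,"ry": 0.318,"rz": 0.006,"grip": 1.0},{"tx": -0.5,"ty": -0.9,"tz": 0.0,"rx": 0.08,"ry": 0.318,"rz": 0.006,"grip": 1.0},{"tx": -0.5,"ty": -0.9,"tz": 0.0,"rx": 0.08,"ry": 0.318,"rz": 0.006,"grip": 1.0},{"tx": -0.5,"ty": -0.9,"tz": 0.0,"rx": 0.08,"ry": 0.318,"rz": 0.006,"grip": 1.0},{"tx": -0.5,"ty": -0.9,"tz": 0.0,"rx": 0.08,"ry": 0.318,"rz": 0.006,"grip": 1.0},{"tx": -0.5,"ty": -0.9,"tz": 0.0,"rx": 0.08,"ry": 0.318,"rz": 0.006,"grip": 1.0},{"tx": -0.5,"ty": -0.9,"tz": 0.0,"rx": 0.08,"ry": 0.318,"rz": 0.006,"grip": 1.0},{"tx": -0.5,"ty": -0.9,"tz": 0.0,"rx": 0.08,"ry": 0.318,"rz": 0.006,"grip": 1.0}])

```text
clock: 10.35
tcp_pos: [0.5963, -0.1783, 0.1524]
orientation: [-3.072, 0.373, 0.363]
contact_force: [0.0, -1.0, -1.2]
grip_width: 0.0079
```

Request:
drive_tool(commands=[{"tx": -0.5,"ty": -0.9,"tz": 0.0,"rx": 0.08,"ry": 0.318,"rz": 0.006,"grip": 1.0},{"tx": -0.5,"ty": -0.9,"tz": 0.0,"rx": 0.08,"ry": 0.318,"rz": 0.006,"grip": 1.0},{"tx": -0.3,"ty": -0.9,"tz": 0.0,"rx": 0.0,"ry": 0.0,"rz": 0.0,"grip": 1.0},{"tx": 0.0,"ty": 0.0,"tz": 0.0,"rx": 0.0,"ry": 0.0,"rz": 0.0,"grip": 1.0}])

```text
clock: 10.85
tcp_pos: [0.5702, -0.234, 0.1525]
orientation: [-3.043, 0.372, 0.498]
contact_force: [0.2, 0.1, -1.4]
grip_width: 0.008
```

Run:
```python
from look import *
o=look('g6',45)
_,a,R=frame(RY,np.deg2rad(-18.6))
plan(o,REST+[0,0,.125]+.019*a,R)
```

```text
10.95 [ 0.5   0.66 -0.35  1.5   0.2   1.35 -1.7 ] w 0.0083 [ 0.5712 -0.2312  0.1529] [-3.043  0.366  0.497] F [-0.7  0.7 -1.7]
dp [ 0.0019  0.0006 -0.0459] w deg [ 0.1   0.05 -0.03] rows 3 per row t [ 0.032  0.01  -0.765] r [ 0.004  0.002 -0.001] tot t units [ 0.1   0.03 -2.3 ] r [ 0.01  0.01 -0.  ]
```

View pics/g6.png

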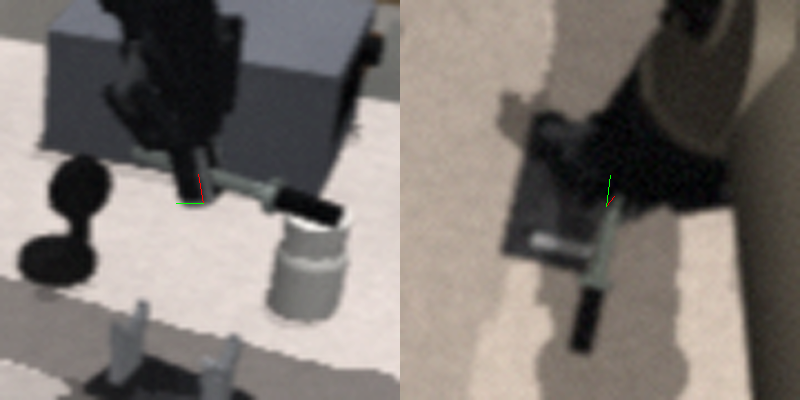

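```bash
cat > fitpin.py <<'E'
from look import *
from fit import pinax
from scipy.optimize import least_squares
def dirv(a,t): return np.array([np.cos(t)*np.cos(a),np.cos(t)*np.sin(a),np.sin(t)])
def fitpin(tag,o0,yaw,tilt,excl=None,cams=('side','top'),rad=.02,zmin=-1,fixyaw=None):
    out={}
    for cs in [(c,) for c in cams]+[cams]:
        Ws=[]
        for c in cs:
            f=pickle.load(open(f'{c}_{tag}.pkl','rb'))
            W,uv,col=cloud(f,0,512,0,384)
            d=dirv(yaw,tilt);e=W-o0;s=e@d;r=np.linalg.norm(e-s[:,None]*d,axis=1)
            k=(r<rad)&(s>-.085)&(s<.085)&(W[:,2]>zmin)
            if excl is not None:k&=(s<excl[0])|(s>excl[1])
            Ws.append(W[k])
        W=np.vstack(Ws)
        s=least_squares(lambda v:pinax(W,v[:3],dirv(v[3],v[4])),[*o0,yaw,tilt],loss='soft_l1',f_scale=.001)
        print(cs,len(W),'ctr',s.x[:3].round(4),'yaw',s.x[3].round(4),'tilt deg',np.rad2deg(s.x[4]).round(2),'med',np.median(np.abs(s.fun)).round(4))
        out[cs]=s.x
    return out
E
python3 - <<'E'
from fitpin import *
o=status.get_obs();M=Ro.from_rotvec(o['orientation']).as_matrix()
Gp=o['tcp_pos']-.019*M[:,2]; d=dirv(RY,0); print('G',Gp)
fitpin('g6',Gp-.023*d,RY,0,excl=(.003,.05))
fitpin('g6',Gp-.023*d,RY,0,excl=(-.005,.2),rad=.016)
E
```

```text
G [ 0.57705163 -0.23257503  0.17093029]
('side',) 168 ctr [ 0.5532 -0.2302  0.1713] yaw -0.2495 tilt deg 0.3 med 0.0007
('top',) 147 ctr [ 0.5538 -0.2259  0.1717] yaw -0.2358 tilt deg 1.26 med 0.0009
('side', 'top') 315 ctr [ 0.5539 -0.2261  0.1714] yaw -0.1964 tilt deg 0.4 med 0.0011
('side',) 138 ctr [ 0.5533 -0.2299  0.1711] yaw -0.2436 tilt deg 0.01 med 0.0007
('top',) 134 ctr [ 0.5528 -0.2258  0.1713] yaw -0.2402 tilt deg 0.87 med 0.0009
('side', 'top') 272 ctr [ 0.5539 -0.2274  0.1715] yaw -0.2229 tilt deg 0.51 med 0.0011
```

Request:
drive_tool(commands=[{"tx": 0.027,"ty": 0.013,"tz": -0.92,"rx": 0.0,"ry": 0.0,"rz": 0.0,"grip": 1.0},{"tx": 0.027,"ty": 0.013,"tz": -0.92,"rx": 0.0,"ry": 0.0,"rz": 0.0,"grip": 1.0},{"tx": 0.027,"ty": 0.013,"tz": -0.92,"rx": 0.0,"ry": 0.0,"rz": 0.0,"grip": 1.0},{"tx": 0.027,"ty": 0.013,"tz": -0.92,"rx": 0.0,"ry": 0.0,"rz": 0.0,"grip": 1.0},{"tx": 0.027,"ty": 0.013,"tz": -0.92,"rx": 0.0,"ry": 0.0,"rz": 0.0,"grip": 1.0},{"tx": 0.027,"ty": 0.013,"tz": -0.92,"rx": 0.0,"ry": 0.0,"rz": 0.0,"grip": 1.0},{"tx": 0.0,"ty": 0.0,"tz": 0.0,"rx": 0.0,"ry": 0.0,"rz": 0.0,"grip": 1.0}])

```text
clock: 11.82
tcp_pos: [0.5732, -0.23, 0.0405]
orientation: [-3.042, 0.366, 0.503]
contact_force: [0.2, 0.3, -0.3]
grip_width: 0.0085
```

Run:
```python
from look import *
o=look('g7',40)
M=Ro.from_rotvec(o['orientation']).as_matrix()
print('G',o['tcp_pos']-.019*M[:,2])
```

```text
11.93 [ 0.49  0.79 -0.33  1.54  0.24  1.18 -1.73] w 0.0086 [ 0.5745 -0.2304  0.0425] [-3.043  0.367  0.498] F [ 0.8  0.8 -1.3]
G [ 0.58038688 -0.23175495  0.06047317]
```

View pics/g7.png

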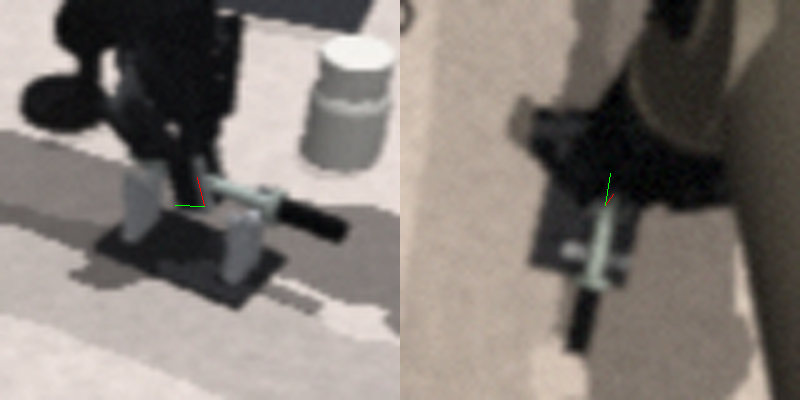

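Request:
drive_tool(commands=[{"tx": 0.0,"ty": 0.03,"tz": -0.25,"rx": 0.0,"ry": 0.0,"rz": 0.0,"grip": 1.0},{"tx": 0.0,"ty": 0.0,"tz": -0.25,"rx": 0.0,"ry": 0.0,"rz": 0.0,"grip": 1.0},{"tx": 0.0,"ty": 0.0,"tz": -0.2,"rx": 0.0,"ry": 0.0,"rz": 0.0,"grip": 1.0},{"tx": 0.0,"ty": 0.0,"tz": 0.0,"rx": 0.0,"ry": 0.0,"rz": 0.0,"grip": 1.0}])

```text
clock: 12.42
tcp_pos: [0.5742, -0.2303, 0.0284]
orientation: [-3.043, 0.368, 0.498]
contact_force: [-1.4, -1.1, -0.5]
grip_width: 0.008
```

Run:
```python
from look import *
o=look('g8',40)
M=Ro.from_rotvec(o['orientation']).as_matrix()
print('G',o['tcp_pos']-.019*M[:,2],o['moment'])
```

```text
12.53 [ 0.49  0.81 -0.33  1.55  0.25  1.16 -1.73] w 0.0084 [ 0.5742 -0.2303  0.0284] [-3.043  0.368  0.498] F [-0.1 -1.6 -0.5]
G [ 0.58007673 -0.23167192  0.04638323] [-0.41954182 -0.32091334  0.06565022]
```

Request:
drive_tool(commands=[{"tx": 0.0,"ty": 0.0,"tz": -0.06,"rx": 0.0,"ry": 0.0,"rz": 0.0,"grip": 1.0},{"tx": 0.0,"ty": 0.0,"tz": 0.0,"rx": 0.0,"ry": 0.0,"rz": 0.0,"grip": 1.0}])

```text
clock: 12.78
tcp_pos: [0.5742, -0.2305, 0.028]
orientation: [-3.044, 0.368, 0.498]
contact_force: [-1.3, -1.8, 4.4]
grip_width: 0.0078
```

Run:
```python
from fitpin import *
o=look('g9',30)
M=Ro.from_rotvec(o['orientation']).as_matrix()
Gp=o['tcp_pos']-.019*M[:,2]
print('G',Gp,o['moment'])
fitpin('g9',Gp-.023*dirv(RY,0),RY,0,excl=(-.02,.2),rad=.016)
```

```text
12.88 [ 0.49  0.81 -0.33  1.55  0.25  1.16 -1.73] w 0.0086 [ 0.5743 -0.2305  0.028 ] [-3.044  0.368  0.498] F [-2.1 -3.3  4.8]
G [ 0.58014121 -0.23188994  0.04599763] [-0.41071474  0.28444003  0.16547659]
('side',) 93 ctr [ 0.5572 -0.2264  0.0454] yaw -0.2348 tilt deg -0.92 med 0.0008
('top',) 88 ctr [ 0.5569 -0.2242  0.0441] yaw -0.2546 tilt deg -1.81 med 0.001
('side', 'top') 181 ctr [ 0.5578 -0.2249  0.045 ] yaw -0.2299 tilt deg -1.1 med 0.0011
```

View pics/g9.png

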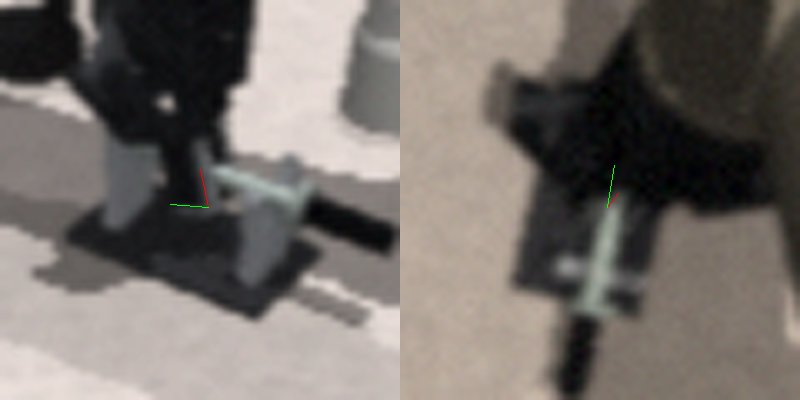

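Request:
drive_tool(commands=[{"tx": 0.0,"ty": 0.0,"tz": 0.0,"rx": 0.0,"ry": 0.0,"rz": 0.0,"grip": 0.6},{"tx": 0.0,"ty": 0.0,"tz": 0.0,"rx": 0.0,"ry": 0.0,"rz": 0.0,"grip": 0.2},{"tx": 0.0,"ty": 0.0,"tz": 0.0,"rx": 0.0,"ry": 0.0,"rz": 0.0,"grip": 0.2},{"tx": 0.0,"ty": 0.0,"tz": 0.0,"rx": 0.0,"ry": 0.0,"rz": 0.0,"grip": 0.2}])

```text
clock: 13.38
tcp_pos: [0.5743, -0.2295, 0.0271]
orientation: [-3.043, 0.366, 0.498]
contact_force: [0.3, -0.2, -0.4]
grip_width: 0.0342
```

Request:
drive_tool(commands=[{"tx": 0.0,"ty": 0.0,"tz": 0.3,"rx": 0.0,"ry": 0.0,"rz": 0.0,"grip": 0.2},{"tx": 0.05,"ty": 0.0,"tz": 1.0,"rx": 0.0,"ry": 0.0,"rz": 0.0,"grip": 0.2},{"tx": 0.05,"ty": 0.0,"tz": 1.0,"rx": 0.0,"ry": 0.0,"rz": 0.0,"grip": 0.2},{"tx": 0.05,"ty": 0.0,"tz": 1.0,"rx": 0.0,"ry": 0.0,"rz": 0.0,"grip": 0.2},{"tx": 0.0,"ty": 0.5,"tz": 1.0,"rx": 0.0,"ry": 0.0,"rz": 0.0,"grip": 0.2},{"tx": 0.0,"ty": 1.0,"tz": 1.0,"rx": 0.0,"ry": 0.0,"rz": 0.0,"grip": 0.2},{"tx": 0.0,"ty": 1.0,"tz": 1.0,"rx": 0.0,"ry": 0.0,"rz": 0.0,"grip": 0.2}])

```text
clock: 14.25
tcp_pos: [0.5773, -0.1773, 0.1547]
orientation: [-3.043, 0.365, 0.498]
contact_force: [-0.2, -0.2, -0.4]
grip_width: 0.034
```

Run:
```python
from fitpin import *
o=look('g10',30,ctr=[.56,-.225,.045])
fitpin('g10',np.array([.5568,-.2256,.045]),RY,0,rad=.016)
_,a,R=frame(.956,0)
print(frame(.956,0)[1]); plan(o,[.6505,.2170,.14],R)
```

```text
14.35 [ 0.44  0.64 -0.37  1.53  0.18  1.33 -1.77] w 0.0342 [ 0.5792 -0.175   0.1562] [-3.044  0.358  0.491] F [0.9 0.9 1.5]
('side',) 221 ctr [ 0.5574 -0.2271  0.0457] yaw -0.2389 tilt deg -0.5 med 0.001
('top',) 146 ctr [ 0.5575 -0.2246  0.0462] yaw -0.2421 tilt deg 0.19 med 0.001
('side', 'top') 367 ctr [ 0.5576 -0.2264  0.0457] yaw -0.2476 tilt deg -0.41 med 0.0013
[ 0.  0. -1.]
dp [ 0.0713  0.392  -0.0162] w deg [  6.84 -18.23  67.57] rows 20 per row t [ 0.178  0.98  -0.041] r [ 0.043 -0.114  0.422] tot t units [ 3.57 19.6  -0.81] r [ 0.85 -2.28  8.45]
```

View pics/g10.png

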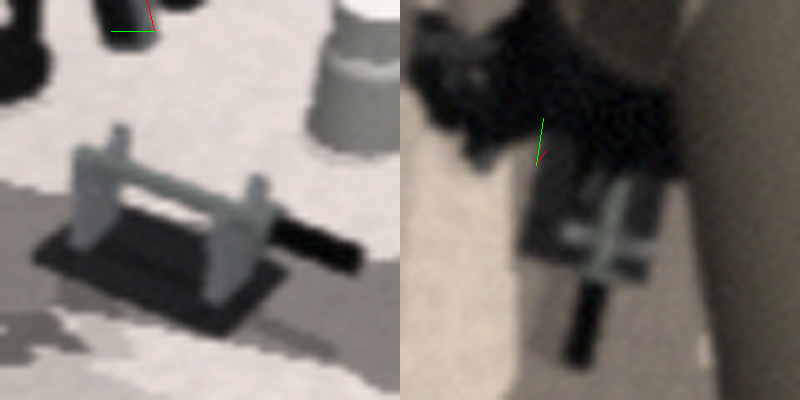

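Request:
drive_tool(commands=[{"tx": 0.18,"ty": 1.0,"tz": 0.0,"rx": 0.043,"ry": -0.114,"rz": 0.42,"grip": 0.2},{"tx": 0.18,"ty": 1.0,"tz": 0.0,"rx": 0.043,"ry": -0.114,"rz": 0.42,"grip": 0.2},{"tx": 0.18,"ty": 1.0,"tz": 0.0,"rx": 0.043,"ry": -0.114,"rz": 0.42,"grip": 0.2},{"tx": 0.18,"ty": 1.0,"tz": 0.0,"rx": 0.043,"ry": -0.114,"rz": 0.42,"grip": 0.2},{"tx": 0.18,"ty": 1.0,"tz": 0.0,"rx": 0.043,"ry": -0.114,"rz": 0.42,"grip": 0.2},{"tx": 0.18,"ty": 1.0,"tz": 0.0,"rx": 0.043,"ry": -0.114,"rz": 0.42,"grip": 0.2},{"tx": 0.18,"ty": 1.0,"tz": 0.0,"rx": 0.043,"ry": -0.114,"rz": 0.42,"grip": 0.2},{"tx": 0.18,"ty": 1.0,"tz": 0.0,"rx": 0.043,"ry": -0.114,"rz": 0.42,"grip": 0.2},{"tx": 0.18,"ty": 1.0,"tz": 0.0,"rx": 0.043,"ry": -0.114,"rz": 0.42,"grip": 0.2},{"tx": 0.18,"ty": 1.0,"tz": 0.0,"rx": 0.043,"ry": -0.114,"rz": 0.42,"grip": 0.2}])

```text
clock: 15.6
tcp_pos: [0.6135, 0.0216, 0.1532]
orientation: [-3.062, -0.557, 0.263]
contact_force: [0.1, -0.2, -0.3]
grip_width: 0.0341
```

Request:
drive_tool(commands=[{"tx": 0.18,"ty": 1.0,"tz": 0.0,"rx": 0.043,"ry": -0.114,"rz": 0.42,"grip": 0.2},{"tx": 0.18,"ty": 1.0,"tz": 0.0,"rx": 0.043,"ry": -0.114,"rz": 0.42,"grip": 0.2},{"tx": 0.18,"ty": 1.0,"tz": 0.0,"rx": 0.043,"ry": -0.114,"rz": 0.42,"grip": 0.2},{"tx": 0.18,"ty": 1.0,"tz": 0.0,"rx": 0.043,"ry": -0.114,"rz": 0.42,"grip": 0.2},{"tx": 0.18,"ty": 1.0,"tz": 0.0,"rx": 0.043,"ry": -0.114,"rz": 0.42,"grip": 0.2},{"tx": 0.18,"ty": 1.0,"tz": 0.0,"rx": 0.043,"ry": -0.114,"rz": 0.42,"grip": 0.2},{"tx": 0.18,"ty": 1.0,"tz": 0.0,"rx": 0.043,"ry": -0.114,"rz": 0.42,"grip": 0.2},{"tx": 0.18,"ty": 1.0,"tz": 0.0,"rx": 0.043,"ry": -0.114,"rz": 0.42,"grip": 0.2},{"tx": 0.18,"ty": 1.0,"tz": 0.0,"rx": 0.043,"ry": -0.114,"rz": 0.42,"grip": 0.2},{"tx": 0.0,"ty": 0.0,"tz": 0.0,"rx": 0.0,"ry": 0.0,"rz": 0.0,"grip": 0.2}])

```text
clock: 16.85
tcp_pos: [0.6452, 0.2029, 0.1533]
orientation: [-2.834, -1.35, 0.031]
contact_force: [0.2, 0.1, -0.6]
grip_width: 0.0339
```

```bash
cat >> plan.py <<'E'
FIX=np.array([.6178,.2170,0]);FY=.031
SP=FIX+.034*np.array([np.cos(FY),np.sin(FY),0])
E
python3 - <<'E'
from look import *
o=look('g11',35,ctr=[.65,.217,.06])
_,a,R=frame(.95,0)
plan(o,SP+[0,0,.13],R);plan(o,SP+[0,0,.0625],R)
E
```

```text
16.95 [ 0.06  0.66 -0.67  1.57  0.44  1.1  -1.41] w 0.0339 [0.6458 0.1998 0.1531] [-2.839 -1.344  0.032] F [ 0.3 -0.5  0.5]
dp [ 0.006   0.0182 -0.0231] w deg [ 0.51 -1.07  3.75] rows 2 per row t [ 0.15   0.456 -0.577] r [ 0.032 -0.067  0.234] tot t units [ 0.3   0.91 -1.15] r [ 0.06 -0.13  0.47]
dp [ 0.006   0.0182 -0.0906] w deg [ 0.51 -1.07  3.75] rows 5 per row t [ 0.06   0.182 -0.906] r [ 0.013 -0.027  0.094] tot t units [ 0.3   0.91 -4.53] r [ 0.06 -0.13  0.47]
```

View pics/g11.png

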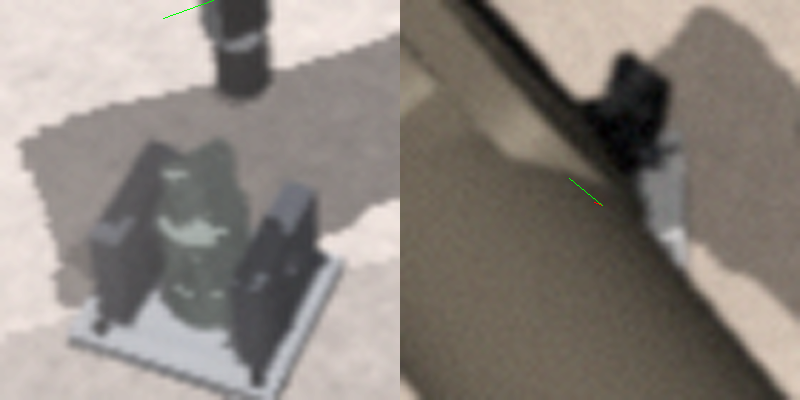

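Request:
drive_tool(commands=[{"tx": 0.15,"ty": 0.455,"tz": 0.0,"rx": 0.03,"ry": -0.067,"rz": 0.234,"grip": 0.2},{"tx": 0.15,"ty": 0.455,"tz": 0.0,"rx": 0.03,"ry": -0.067,"rz": 0.234,"grip": 0.2},{"tx": 0.0,"ty": 0.0,"tz": -0.9,"rx": 0.0,"ry": 0.0,"rz": 0.0,"grip": 0.2},{"tx": 0.0,"ty": 0.0,"tz": -0.9,"rx": 0.0,"ry": 0.0,"rz": 0.0,"grip": 0.2},{"tx": 0.0,"ty": 0.0,"tz": -0.9,"rx": 0.0,"ry": 0.0,"rz": 0.0,"grip": 0.2},{"tx": 0.0,"ty": 0.0,"tz": 0.0,"rx": 0.0,"ry": 0.0,"rz": 0.0,"grip": 0.2}])

```text
clock: 17.7
tcp_pos: [0.6504, 0.2174, 0.0964]
orientation: [-2.793, -1.437, 0.006]
contact_force: [0.6, -0.6, 1.1]
grip_width: 0.0342
```

Run:
```python
from look import *
o=look('g12',30,ctr=[.65,.217,.06])
_,a,R=frame(.95,0)
plan(o,SP+[0,0,.0625],R)
```

```text
17.8 [ 0.02  0.72 -0.66  1.59  0.5   1.   -1.41] w 0.0343 [0.6517 0.2184 0.0989] [-2.793 -1.437  0.   ] F [-0.3 -0.3  0.2]
dp [ 0.0001 -0.0004 -0.0364] w deg [-0.01 -0.01 -0.01] rows 2 per row t [ 0.002 -0.01  -0.911] r [-0.001 -0.001 -0.001] tot t units [ 0.   -0.02 -1.82] r [-0. -0. -0.]
```

View pics/g12.png

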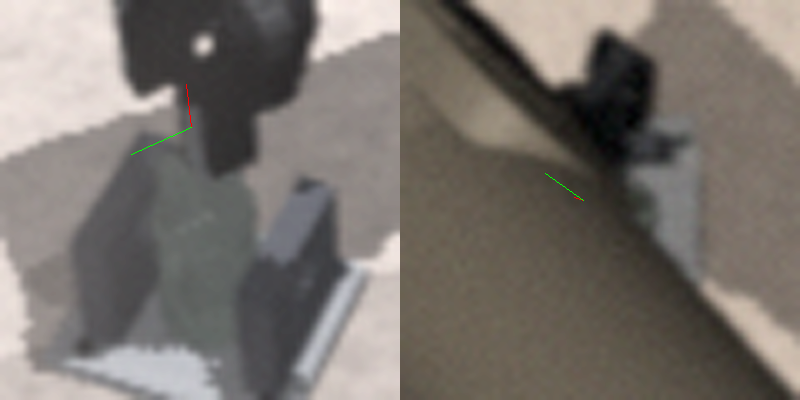

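Request:
drive_tool(commands=[{"tx": 0.0,"ty": 0.0,"tz": -0.6,"rx": 0.0,"ry": 0.0,"rz": 0.0,"grip": 0.2},{"tx": 0.0,"ty": 0.0,"tz": -0.6,"rx": 0.0,"ry": 0.0,"rz": 0.0,"grip": 0.2},{"tx": 0.0,"ty": 0.0,"tz": -0.55,"rx": 0.0,"ry": 0.0,"rz": 0.0,"grip": 0.2},{"tx": 0.0,"ty": 0.0,"tz": 0.0,"rx": 0.0,"ry": 0.0,"rz": 0.0,"grip": 0.6},{"tx": 0.0,"ty": 0.0,"tz": 0.0,"rx": 0.0,"ry": 0.0,"rz": 0.0,"grip": 1.0},{"tx": 0.0,"ty": 0.0,"tz": 0.0,"rx": 0.0,"ry": 0.0,"rz": 0.0,"grip": 1.0},{"tx": 0.0,"ty": 0.0,"tz": 0.0,"rx": 0.0,"ry": 0.0,"rz": 0.0,"grip": 1.0}], grip_force=20)

```text
clock: 18.68
tcp_pos: [0.6507, 0.219, 0.0637]
orientation: [-2.792, -1.438, 0.002]
contact_force: [-3.3, 1.8, -6.2]
grip_width: 0.0085
```

Request:
drive_tool(commands=[{"tx": 0.0,"ty": 0.0,"tz": 0.0,"rx": 0.0,"ry": 0.0,"rz": -0.6,"grip": 1.0},{"tx": 0.0,"ty": 0.0,"tz": 0.0,"rx": 0.0,"ry": 0.0,"rz": -0.6,"grip": 1.0},{"tx": 0.0,"ty": 0.0,"tz": 0.0,"rx": 0.0,"ry": 0.0,"rz": -0.6,"grip": 1.0}])

```text
clock: 19.05
tcp_pos: [0.6509, 0.2187, 0.0637]
orientation: [-2.952, -1.072, 0.001]
contact_force: [-2.4, 0.7, -6.4]
grip_width: 0.0083
```

Request:
drive_tool(commands=[{"tx": 0.0,"ty": 0.0,"tz": 0.0,"rx": 0.0,"ry": 0.0,"rz": -0.6,"grip": 1.0},{"tx": 0.0,"ty": 0.0,"tz": 0.0,"rx": 0.0,"ry": 0.0,"rz": -0.6,"grip": 1.0},{"tx": 0.0,"ty": 0.0,"tz": 0.0,"rx": 0.0,"ry": 0.0,"rz": -0.6,"grip": 1.0},{"tx": 0.0,"ty": 0.0,"tz": 0.0,"rx": 0.0,"ry": 0.0,"rz": -0.6,"grip": 1.0},{"tx": 0.0,"ty": 0.0,"tz": 0.0,"rx": 0.0,"ry": 0.0,"rz": -0.6,"grip": 1.0},{"tx": 0.0,"ty": 0.0,"tz": 0.0,"rx": 0.0,"ry": 0.0,"rz": -0.6,"grip": 1.0},{"tx": 0.0,"ty": 0.0,"tz": 0.0,"rx": 0.0,"ry": 0.0,"rz": -0.6,"grip": 1.0},{"tx": 0.0,"ty": 0.0,"tz": 0.0,"rx": 0.0,"ry": 0.0,"rz": -0.59,"grip": 1.0},{"tx": 0.0,"ty": 0.0,"tz": 0.0,"rx": 0.0,"ry": 0.0,"rz": 0.0,"grip": 1.0}])

```text
clock: 20.18
tcp_pos: [0.6511, 0.2179, 0.0637]
orientation: [3.14, 0.049, -0.001]
contact_force: [-2.2, 0.3, -6.6]
grip_width: 0.0086
```

Run:
```python
from look import *
o=look('g13',30,ctr=[.65,.217,.06])
M=Ro.from_rotvec(o['orientation']).as_matrix();print('yaw',np.arctan2(M[1,0],M[0,0]),o['moment'])
plan(o,SP+[0,0,.0625],frame(FY,0)[2])
```

```text
20.27 [-0.12  0.71 -0.43  1.62  0.36  0.89 -2.23] w 0.009 [0.6512 0.218  0.0637] [ 3.14e+00  5.00e-02 -1.00e-03] F [-1.9 -0.4 -7.4]
yaw 0.03191174516546305 [-0.06082826  0.55091469 -0.04351712]
dp [ 0.0006  0.0001 -0.0012] w deg [ 0.06 -0.05 -0.05] rows 1 per row t [ 0.031  0.003 -0.061] r [ 0.008 -0.007 -0.007] tot t units [ 0.03  0.   -0.06] r [ 0.01 -0.01 -0.01]
```

View pics/g13.png

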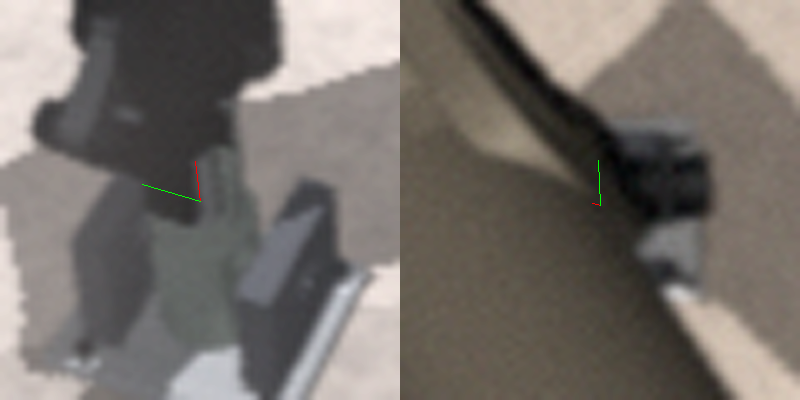

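Request:
drive_tool(commands=[{"tx": 0.0,"ty": 0.0,"tz": 0.0,"rx": 0.0,"ry": 0.0,"rz": 0.0,"grip": 0.6},{"tx": 0.0,"ty": 0.0,"tz": 0.0,"rx": 0.0,"ry": 0.0,"rz": 0.0,"grip": 0.2},{"tx": 0.0,"ty": 0.0,"tz": 0.0,"rx": 0.0,"ry": 0.0,"rz": 0.0,"grip": 0.2},{"tx": 0.0,"ty": 0.0,"tz": 0.0,"rx": 0.0,"ry": 0.0,"rz": 0.0,"grip": 0.2},{"tx": 0.0,"ty": 0.0,"tz": 1.0,"rx": 0.0,"ry": 0.0,"rz": 0.0,"grip": 0.2},{"tx": 0.0,"ty": 0.0,"tz": 1.0,"rx": 0.0,"ry": 0.0,"rz": 0.0,"grip": 0.2},{"tx": 0.0,"ty": 0.0,"tz": 1.0,"rx": 0.0,"ry": 0.0,"rz": 0.0,"grip": 0.2},{"tx": 0.0,"ty": -1.0,"tz": 1.0,"rx": 0.0,"ry": 0.0,"rz": 0.0,"grip": 0.2}])

```text
clock: 21.28
tcp_pos: [0.6515, 0.2002, 0.1465]
orientation: [-3.14, -0.053, -0.003]
contact_force: [0.3, -0.6, 0.2]
grip_width: 0.0343
```

Request:
drive_tool(commands=[{"tx": -0.3,"ty": -1.0,"tz": 0.0,"rx": 0.0,"ry": 0.0,"rz": -0.1,"grip": 0.2},{"tx": -0.3,"ty": -1.0,"tz": 0.0,"rx": 0.0,"ry": 0.0,"rz": -0.1,"grip": 0.2},{"tx": -0.3,"ty": -1.0,"tz": 0.0,"rx": 0.0,"ry": 0.0,"rz": -0.1,"grip": 0.2},{"tx": -0.3,"ty": -1.0,"tz": 0.0,"rx": 0.0,"ry": 0.0,"rz": -0.1,"grip": 0.2},{"tx": -0.3,"ty": -1.0,"tz": 0.0,"rx": 0.0,"ry": 0.0,"rz": -0.1,"grip": 0.2},{"tx": -0.3,"ty": -1.0,"tz": 0.0,"rx": 0.0,"ry": 0.0,"rz": -0.1,"grip": 0.2},{"tx": -0.3,"ty": -1.0,"tz": 0.0,"rx": 0.0,"ry": 0.0,"rz": -0.1,"grip": 0.2},{"tx": -0.3,"ty": -1.0,"tz": 0.0,"rx": 0.0,"ry": 0.0,"rz": -0.1,"grip": 0.2},{"tx": -0.3,"ty": -1.0,"tz": 0.0,"rx": 0.0,"ry": 0.0,"rz": -0.1,"grip": 0.2},{"tx": -0.3,"ty": -1.0,"tz": 0.0,"rx": 0.0,"ry": 0.0,"rz": -0.1,"grip": 0.2}])

```text
clock: 22.52
tcp_pos: [0.5913, -0.0028, 0.1442]
orientation: [3.137, -0.173, 0.001]
contact_force: [-1.1, 0.6, 0.5]
grip_width: 0.0342
```

Run:
```python
from fitpin import *
from fit import fixture,local
o=look('g14',30,ctr=[.65,.217,.06])
R={'side':(190,250,235,295),'top':(178,214,166,202)}
for cs in(('side',),('top',),('side','top')):
    Ws=[]
    for c in cs:
        W,_,_=cloud(pickle.load(open(f'{c}_g14.pkl','rb')),*R[c]);Ws.append(W[(W[:,2]>.014)&(W[:,2]<.095)])
    W=np.vstack(Ws)
    s=least_squares(lambda v:fixture(local(W,v[0],v[1],v[2])-[0,0,v[4]],v[3]),[.6165,.217,.03,0,0],loss='soft_l1',f_scale=.0015)
    print(cs,len(W),s.x.round(4),np.median(np.abs(s.fun)))
# handle grasp s=-52
fitpin('g14',np.array([.5568,-.2256,.045]),RY,0,rad=.016)
```

```text
22.62 [ 0.23  0.47 -0.43  1.82  0.25  0.9  -1.99] w 0.0345 [ 0.591  -0.0052  0.144 ] [ 3.134e+00 -1.790e-01 -1.000e-03] F [ 0.4  0.5 -0.2]
('side',) 984 [ 0.6165  0.2158  0.0336 -0.0047  0.001 ] 0.0005151398937684949
('top',) 321 [0.6163 0.2167 0.0274 0.0492 0.0017] 0.000977287666424513
('side', 'top') 1305 [0.6165 0.2159 0.0328 0.0022 0.0011] 0.0005975153996593662
('side',) 225 ctr [ 0.5578 -0.2271  0.0458] yaw -0.2451 tilt deg -0.46 med 0.0011
('top',) 229 ctr [ 0.5574 -0.225   0.0461] yaw -0.2633 tilt deg 0.13 med 0.0013
('side', 'top') 454 ctr [ 0.5582 -0.2262  0.0459] yaw -0.2482 tilt deg -0.2 med 0.0014
```

View pics/g14.png

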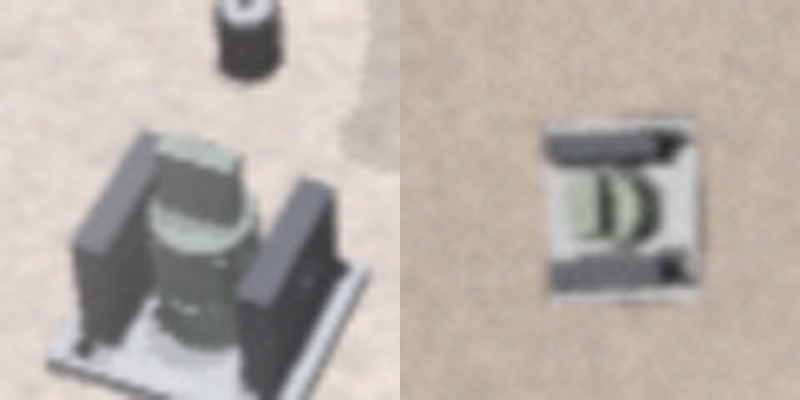

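Run:
```python
from look import *
o=status.get_obs()
plan(o,[.5065,-.2136,.12],frame(-.245,0)[2])
```

```text
dp [-0.0845 -0.2084 -0.024 ] w deg [ 0.11 -0.03 -7.51] rows 11 per row t [-0.384 -0.947 -0.109] r [ 0.001 -0.    -0.085] tot t units [ -4.23 -10.42  -1.2 ] r [ 0.01 -0.   -0.94]
```

Request:
drive_tool(commands=[{"tx": -0.423,"ty": -1.0,"tz": 0.0,"rx": 0.0,"ry": 0.0,"rz": -0.094,"grip": 0.2},{"tx": -0.423,"ty": -1.0,"tz": 0.0,"rx": 0.0,"ry": 0.0,"rz": -0.094,"grip": 0.2},{"tx": -0.423,"ty": -1.0,"tz": 0.0,"rx": 0.0,"ry": 0.0,"rz": -0.094,"grip": 0.2},{"tx": -0.423,"ty": -1.0,"tz": 0.0,"rx": 0.0,"ry": 0.0,"rz": -0.094,"grip": 0.2},{"tx": -0.423,"ty": -1.0,"tz": 0.0,"rx": 0.0,"ry": 0.0,"rz": -0.094,"grip": 0.2},{"tx": -0.423,"ty": -1.0,"tz": 0.0,"rx": 0.0,"ry": 0.0,"rz": -0.094,"grip": 0.2},{"tx": -0.423,"ty": -1.0,"tz": 0.0,"rx": 0.0,"ry": 0.0,"rz": -0.094,"grip": 0.2},{"tx": -0.423,"ty": -1.0,"tz": 0.0,"rx": 0.0,"ry": 0.0,"rz": -0.094,"grip": 0.2},{"tx": -0.423,"ty": -1.0,"tz": -0.6,"rx": 0.0,"ry": 0.0,"rz": -0.094,"grip": 0.2},{"tx": -0.423,"ty": -1.0,"tz": -0.6,"rx": 0.0,"ry": 0.0,"rz": -0.094,"grip": 0.2}])

```text
clock: 23.88
tcp_pos: [0.5063, -0.2028, 0.1192]
orientation: [3.119, -0.378, -0.0]
contact_force: [-1.2, 0.1, 0.1]
grip_width: 0.034
```

Request:
drive_tool(commands=[{"tx": 0.0,"ty": -0.4,"tz": 0.0,"rx": 0.0,"ry": 0.0,"rz": 0.0,"grip": 0.2},{"tx": 0.0,"ty": 0.0,"tz": 0.0,"rx": 0.0,"ry": 0.0,"rz": 0.0,"grip": 0.2}])

```text
clock: 24.12
tcp_pos: [0.5073, -0.2099, 0.12]
orientation: [-3.119, 0.378, -0.001]
contact_force: [-0.7, 0.9, -0.6]
grip_width: 0.0342
```

Run:
```python
from look import *
d=frame(-.245,0)[0];Cp=np.array([.5569,-.2262,.045])
o=look('g15',30,pts=np.array([Cp,Cp-.0305*d,Cp-.0705*d]))
plan(o,[.5065,-.2136,.026],frame(-.245,0)[2])
```

```text
24.23 [ 0.56  0.43 -0.36  1.94  0.2   0.8  -1.72] w 0.0344 [ 0.5079 -0.2087  0.1205] [-3.119e+00  3.750e-01 -2.000e-03] F [ 0.2 -0.2 -0.3]
dp [-0.0014 -0.0049 -0.0945] w deg [-0.02  0.07 -0.32] rows 5 per row t [-0.014 -0.049 -0.945] r [-0.     0.002 -0.008] tot t units [-0.07 -0.25 -4.72] r [-0.    0.01 -0.04]
```

View pics/g15.png

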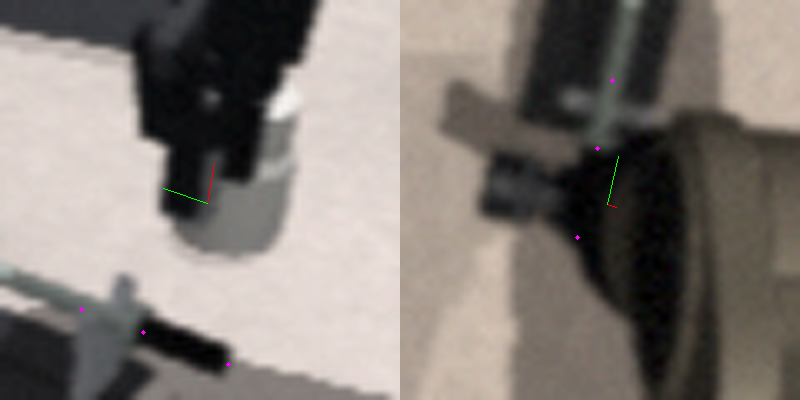

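Request:
drive_tool(commands=[{"tx": -0.014,"ty": -0.05,"tz": -0.945,"rx": 0.0,"ry": 0.0,"rz": -0.008,"grip": 0.2},{"tx": -0.014,"ty": -0.05,"tz": -0.945,"rx": 0.0,"ry": 0.0,"rz": -0.008,"grip": 0.2},{"tx": -0.014,"ty": -0.05,"tz": -0.945,"rx": 0.0,"ry": 0.0,"rz": -0.008,"grip": 0.2},{"tx": -0.014,"ty": -0.05,"tz": -0.945,"rx": 0.0,"ry": 0.0,"rz": -0.008,"grip": 0.2},{"tx": -0.014,"ty": -0.05,"tz": -0.945,"rx": 0.0,"ry": 0.0,"rz": -0.008,"grip": 0.2},{"tx": 0.0,"ty": 0.0,"tz": 0.0,"rx": 0.0,"ry": 0.0,"rz": 0.0,"grip": 0.2},{"tx": 0.0,"ty": 0.0,"tz": 0.0,"rx": 0.0,"ry": 0.0,"rz": 0.0,"grip": 0.5},{"tx": 0.0,"ty": 0.0,"tz": 0.0,"rx": 0.0,"ry": 0.0,"rz": 0.0,"grip": 1.0},{"tx": 0.0,"ty": 0.0,"tz": 0.0,"rx": 0.0,"ry": 0.0,"rz": 0.0,"grip": 1.0},{"tx": 0.0,"ty": 0.0,"tz": 0.0,"rx": 0.0,"ry": 0.0,"rz": 0.0,"grip": 1.0}], grip_force=50)

```text
clock: 25.48
tcp_pos: [0.5064, -0.2144, 0.0263]
orientation: [3.118, -0.385, 0.003]
contact_force: [0.5, 1.2, 1.7]
grip_width: 0.0122
```

Run:
```python
from look import *
o=look('g16',30)
plan(o,[.5065,-.2136,.026],frame(-.245,0)[2]);print(o['moment'])
```

```text
25.57 [ 0.53  0.57 -0.3   1.99  0.28  0.62 -1.78] w 0.0123 [ 0.5064 -0.2144  0.0262] [ 3.118e+00 -3.850e-01  3.000e-03] F [0.7 1.7 2. ]
dp [ 0.0001  0.0008 -0.0002] w deg [0.02 0.09 0.05] rows 1 per row t [ 0.007  0.042 -0.009] r [0.003 0.011 0.006] tot t units [ 0.01  0.04 -0.01] r [0.   0.01 0.01]
[ 0.22904049 -0.24127504  0.06512712]
```

View pics/g16.png

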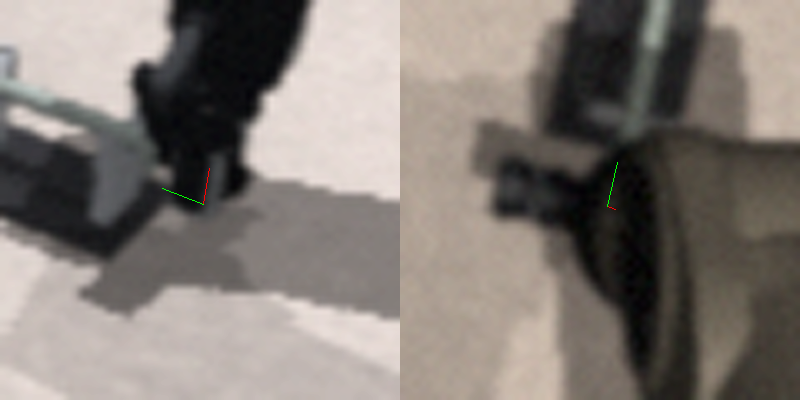

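Request:
drive_tool(commands=[{"tx": 0.0,"ty": 0.0,"tz": 0.5,"rx": 0.0,"ry": 0.0,"rz": 0.0,"grip": 1.0},{"tx": 0.0,"ty": 0.0,"tz": 1.0,"rx": 0.0,"ry": 0.0,"rz": 0.0,"grip": 1.0},{"tx": 0.0,"ty": 0.0,"tz": 1.0,"rx": 0.0,"ry": 0.0,"rz": 0.0,"grip": 1.0},{"tx": 0.0,"ty": 0.0,"tz": 1.0,"rx": 0.0,"ry": 0.0,"rz": 0.0,"grip": 1.0},{"tx": 0.0,"ty": 0.5,"tz": 1.0,"rx": 0.0,"ry": 0.0,"rz": 0.0,"grip": 1.0},{"tx": 0.0,"ty": 1.0,"tz": 0.0,"rx": 0.0,"ry": 0.0,"rz": 0.0,"grip": 1.0},{"tx": -0.1,"ty": 1.0,"tz": 0.0,"rx": 0.0,"ry": 0.0,"rz": 0.1,"grip": 1.0},{"tx": -0.1,"ty": 1.0,"tz": 0.0,"rx": 0.0,"ry": 0.0,"rz": 0.1,"grip": 1.0},{"tx": -0.1,"ty": 1.0,"tz": 0.0,"rx": 0.0,"ry": 0.0,"rz": 0.1,"grip": 1.0},{"tx": -0.1,"ty": 1.0,"tz": 0.0,"rx": 0.0,"ry": 0.0,"rz": 0.1,"grip": 1.0}])

```text
clock: 26.82
tcp_pos: [0.4974, -0.1029, 0.1155]
orientation: [3.127, -0.296, -0.0]
contact_force: [0.9, -0.3, -0.2]
grip_width: 0.0127
```

Request:
drive_tool(commands=[{"tx": -0.1,"ty": 1.0,"tz": 0.0,"rx": 0.0,"ry": 0.0,"rz": 0.1,"grip": 1.0},{"tx": -0.1,"ty": 1.0,"tz": 0.0,"rx": 0.0,"ry": 0.0,"rz": 0.1,"grip": 1.0},{"tx": -0.1,"ty": 1.0,"tz": 0.0,"rx": 0.0,"ry": 0.0,"rz": 0.1,"grip": 1.0},{"tx": -0.1,"ty": 1.0,"tz": 0.0,"rx": 0.0,"ry": 0.0,"rz": 0.1,"grip": 1.0},{"tx": -0.1,"ty": 1.0,"tz": 0.0,"rx": 0.0,"ry": 0.0,"rz": 0.1,"grip": 1.0},{"tx": -0.1,"ty": 1.0,"tz": 0.0,"rx": 0.0,"ry": 0.0,"rz": 0.15,"grip": 1.0},{"tx": -0.1,"ty": 1.0,"tz": 0.0,"rx": 0.0,"ry": 0.0,"rz": 0.15,"grip": 1.0},{"tx": -0.1,"ty": 1.0,"tz": 0.0,"rx": 0.0,"ry": 0.0,"rz": 0.15,"grip": 1.0},{"tx": -0.1,"ty": 1.0,"tz": 0.0,"rx": 0.0,"ry": 0.0,"rz": 0.15,"grip": 1.0},{"tx": -0.1,"ty": 1.0,"tz": 0.0,"rx": 0.0,"ry": 0.0,"rz": 0.15,"grip": 1.0}])

```text
clock: 28.08
tcp_pos: [0.4776, 0.0968, 0.1157]
orientation: [3.141, -0.023, 0.001]
contact_force: [-0.9, 1.0, -1.7]
grip_width: 0.0125
```

Run:
```python
from look import *
o=status.get_obs();print(o['clock'],o['joints'].round(2),o['tcp_pos'].round(4),o['grip_width'])
f=frame(FY,0);plan(o,FIX-.1475*f[0]+[0,0,.12],f[2])
```

```text
28.075 [ 0.1   0.37 -0.51  2.07  0.26  0.76 -2.16] [0.4776 0.0968 0.1157] 0.012471960745795452
dp [-0.0072  0.1156  0.0043] w deg [0.01 0.02 2.61] rows 6 per row t [-0.06   0.964  0.036] r [0.    0.    0.054] tot t units [-0.36  5.78  0.21] r [0.   0.   0.33]
```

Request:
drive_tool(commands=[{"tx": -0.06,"ty": 0.97,"tz": 0.0,"rx": 0.0,"ry": 0.0,"rz": 0.05,"grip": 1.0},{"tx": -0.06,"ty": 0.97,"tz": 0.0,"rx": 0.0,"ry": 0.0,"rz": 0.05,"grip": 1.0},{"tx": -0.06,"ty": 0.97,"tz": 0.0,"rx": 0.0,"ry": 0.0,"rz": 0.05,"grip": 1.0},{"tx": -0.06,"ty": 0.97,"tz": 0.0,"rx": 0.0,"ry": 0.0,"rz": 0.05,"grip": 1.0},{"tx": -0.06,"ty": 0.97,"tz": 0.0,"rx": 0.0,"ry": 0.0,"rz": 0.05,"grip": 1.0},{"tx": -0.06,"ty": 0.8,"tz": 0.0,"rx": 0.0,"ry": 0.0,"rz": 0.05,"grip": 1.0},{"tx": 0.0,"ty": 0.0,"tz": -1.0,"rx": 0.0,"ry": 0.0,"rz": 0.0,"grip": 1.0},{"tx": 0.0,"ty": 0.0,"tz": -1.0,"rx": 0.0,"ry": 0.0,"rz": 0.0,"grip": 1.0},{"tx": 0.0,"ty": 0.0,"tz": -1.0,"rx": 0.0,"ry": 0.0,"rz": 0.0,"grip": 1.0},{"tx": 0.0,"ty": 0.0,"tz": 0.0,"rx": 0.0,"ry": 0.0,"rz": 0.0,"grip": 1.0}])

```text
clock: 29.32
tcp_pos: [0.4695, 0.2083, 0.0545]
orientation: [3.14, 0.041, -0.004]
contact_force: [0.4, -0.1, -1.2]
grip_width: 0.0124
```

Run:
```python
from fitpin import *
f=frame(FY,0)
o=look('g17',40,ctr=[.58,.215,.06])
plan(o,FIX-.1475*f[0]+[0,0,.021],f[2])
M=Ro.from_rotvec(o['orientation']).as_matrix();Gp=o['tcp_pos']-.019*M[:,2]
y=np.arctan2(M[1,0],M[0,0]);print('G',Gp,'yaw',y,'tool tilt',np.rad2deg(np.arcsin(M[2,0])),'axis z')
print('expected ctr',Gp+.052*M[:,0])
fitpin('g17',Gp+.052*M[:,0],y,0,excl=(-1,-.032),rad=.015)
fitpin('g17',Gp+.052*M[:,0],y,0,excl=(-1,-.02),rad=.013)
```

```text
29.43 [-0.15  0.51 -0.48  2.05  0.37  0.67 -2.42] w 0.0121 [0.4706 0.2089 0.0561] [-3.141e+00 -4.100e-02 -1.000e-03] F [-0.2  0.2 -0. ]
dp [-0.0003  0.0035 -0.0351] w deg [-0.    0.02  0.27] rows 2 per row t [-0.007  0.088 -0.876] r [-0.     0.001  0.017] tot t units [-0.01  0.18 -1.75] r [-0.    0.    0.03]
G [0.47064166 0.20890775 0.07505241] yaw 0.026242519805717162 tool tilt 0.02053394741176646 axis z
expected ctr [0.52262375 0.2102722  0.07507104]
('side',) 261 ctr [0.5226 0.209  0.0735] yaw 0.0336 tilt deg -0.15 med 0.0005
('top',) 130 ctr [0.5218 0.2102 0.0752] yaw 0.0191 tilt deg -0.35 med 0.0008
('side', 'top') 391 ctr [0.5237 0.2092 0.0739] yaw 0.033 tilt deg -0.05 med 0.0007
('side',) 225 ctr [0.5232 0.2089 0.0734] yaw 0.0362 tilt deg -0.09 med 0.0006
('top',) 111 ctr [0.5223 0.2098 0.0754] yaw 0.0323 tilt deg -0.64 med 0.001
('side', 'top') 336 ctr [0.5232 0.209  0.0739] yaw 0.0373 tilt deg -0.11 med 0.0008
```

View pics/g17.png

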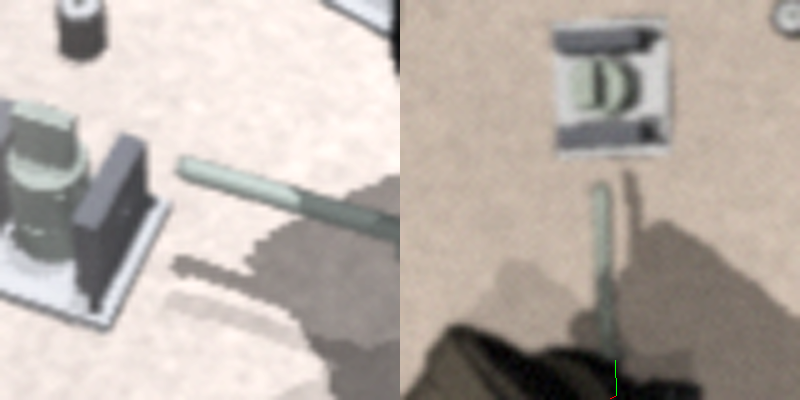

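Request:
drive_tool(commands=[{"tx": 0.0,"ty": 0.09,"tz": -0.85,"rx": 0.0,"ry": 0.0,"rz": 0.02,"grip": 1.0},{"tx": 0.0,"ty": 0.09,"tz": -0.85,"rx": 0.0,"ry": 0.0,"rz": 0.0,"grip": 1.0},{"tx": 0.0,"ty": 0.0,"tz": 0.0,"rx": 0.0,"ry": 0.0,"rz": 0.0,"grip": 1.0},{"tx": 0.0,"ty": 0.0,"tz": 0.0,"rx": 0.0,"ry": 0.0,"rz": 0.0,"grip": 1.0}])

```text
clock: 29.92
tcp_pos: [0.4704, 0.2122, 0.0215]
orientation: [3.141, 0.046, -0.0]
contact_force: [-1.1, -0.5, -0.8]
grip_width: 0.0121
```

```bash
cat > rel.py <<'E'
from fitpin import *
def rel(tag):
    o=look(tag,40,ctr=[.58,.215,.05])
    M=Ro.from_rotvec(o['orientation']).as_matrix();Gp=o['tcp_pos']-.019*M[:,2]
    y=np.arctan2(M[1,0],M[0,0]);print('G',Gp,'yaw',y)
    fx={'side':(.6165,.2158,.0335,.041),'top':(.6163,.2167,.0303,.0416)}
    r=fitpin(tag,Gp+.052*M[:,0],y,0,excl=(-1,-.02),rad=.012,zmin=.02)
    for c in('side','top'):
        v=r[(c,)];F=fx[c];d=v[:3]-np.array([F[0],F[1],F[3]])
        tip=d+.0705*dirv(v[3],v[4])
        for nm,q in(('ctr',d),('tip',tip)):
            print(c,nm,'local x %.4f y %.4f z %.4f'%(np.cos(F[2])*q[0]+np.sin(F[2])*q[1],-np.sin(F[2])*q[0]+np.cos(F[2])*q[1],q[2]))
    f=FIX-0;q=Gp+.1225*M[:,0]-f;print('robot tip local',np.cos(FY)*q[0]+np.sin(FY)*q[1],-np.sin(FY)*q[0]+np.cos(FY)*q[1],q[2]-.040)
    return o
E
python3 -c "
from rel import *
rel('g18')"
```

```text
30.02 [-0.18  0.57 -0.45  2.06  0.42  0.61 -2.47] w 0.0128 [0.4708 0.2123 0.022 ] [-3.141e+00 -4.500e-02 -1.000e-03] F [-0.7  0.2 -1.1]
G [0.47076569 0.21225357 0.04100685] yaw 0.02885386755555757
('side',) 219 ctr [0.5228 0.2133 0.0408] yaw 0.0331 tilt deg 0.18 med 0.0006
('top',) 103 ctr [0.5221 0.2144 0.0418] yaw 0.0082 tilt deg 0.47 med 0.0009
('side', 'top') 322 ctr [0.5225 0.2134 0.0409] yaw 0.0309 tilt deg 0.34 med 0.0007
side ctr local x -0.0937 y 0.0006 z -0.0002
side tip local x -0.0232 y 0.0006 z -0.0000
top ctr local x -0.0942 y 0.0005 z 0.0002
top tip local x -0.0238 y -0.0010 z 0.0008
robot tip local -0.024611105227801643 -0.0004497199027598337 0.0011084880247802797
```

View pics/g18.png

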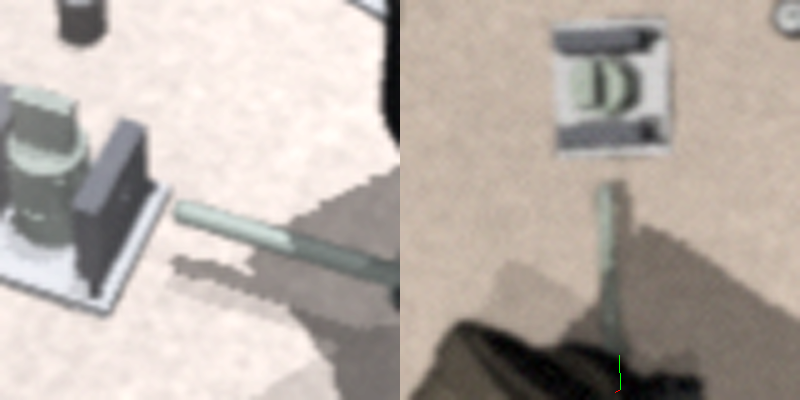

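Request:
drive_tool(commands=[{"tx": 0.5,"ty": 0.016,"tz": -0.02,"rx": 0.0,"ry": 0.0,"rz": 0.0,"grip": 1.0},{"tx": 0.5,"ty": 0.016,"tz": 0.0,"rx": 0.0,"ry": 0.0,"rz": 0.0,"grip": 1.0},{"tx": 0.4,"ty": 0.012,"tz": 0.0,"rx": 0.0,"ry": 0.0,"rz": 0.0,"grip": 1.0},{"tx": 0.3,"ty": 0.009,"tz": 0.0,"rx": 0.0,"ry": 0.0,"rz": 0.0,"grip": 1.0}])

```text
clock: 30.52
tcp_pos: [0.5053, 0.213, 0.0213]
orientation: [3.141, 0.044, 0.001]
contact_force: [0.2, -0.7, -0.2]
grip_width: 0.0122
```

Request:
drive_tool(commands=[{"tx": 0.3,"ty": 0.009,"tz": 0.0,"rx": 0.0,"ry": 0.0,"rz": 0.0,"grip": 1.0},{"tx": 0.3,"ty": 0.009,"tz": 0.0,"rx": 0.0,"ry": 0.0,"rz": 0.0,"grip": 1.0},{"tx": 0.0,"ty": 0.0,"tz": 0.0,"rx": 0.0,"ry": 0.0,"rz": 0.0,"grip": 1.0}])

```text
clock: 30.9
tcp_pos: [0.517, 0.2135, 0.0213]
orientation: [-3.141, -0.045, -0.001]
contact_force: [-1.0, -0.4, -0.8]
grip_width: 0.0123
```

```bash
python3 -c "
from rel import *
o=rel('g19');print(o['moment'])"
```

```text
31.0 [-0.16  0.62 -0.45  1.96  0.42  0.66 -2.41] w 0.0122 [0.5163 0.2135 0.0212] [3.141 0.046 0.   ] F [-0.2 -0.3 -0.2]
G [0.51631878 0.21349694 0.04024656] yaw 0.028969994084082847
('side',) 200 ctr [0.5745 0.2146 0.0405] yaw 0.047 tilt deg -0.17 med 0.0007
('top',) 87 ctr [0.575  0.2145 0.0415] yaw 0.029 tilt deg 1.04 med 0.0009
('side', 'top') 287 ctr [0.5747 0.2145 0.0407] yaw 0.0402 tilt deg 0.01 med 0.0008
side ctr local x -0.0420 y 0.0002 z -0.0005
side tip local x 0.0284 y 0.0011 z -0.0007
top ctr local x -0.0414 y -0.0009 z -0.0001
top tip local x 0.0291 y -0.0010 z 0.0012
robot tip local 0.02095870346589648 -0.0006046372265770708 0.00025164954330564315
[-0.04484701  0.13831112  0.0179376 ]
```

View pics/g19.png

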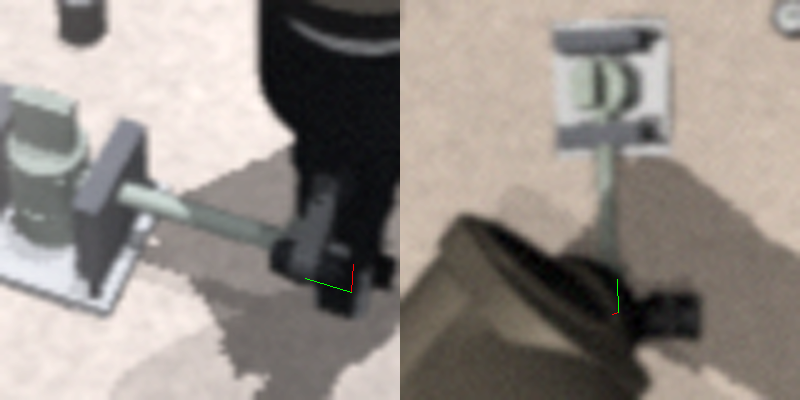

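Request:
drive_tool(commands=[{"tx": 0.4,"ty": 0.013,"tz": 0.0,"rx": 0.0,"ry": 0.0,"rz": 0.0,"grip": 1.0},{"tx": 0.4,"ty": 0.013,"tz": 0.0,"rx": 0.0,"ry": 0.0,"rz": 0.0,"grip": 1.0},{"tx": 0.4,"ty": 0.013,"tz": 0.0,"rx": 0.0,"ry": 0.0,"rz": 0.0,"grip": 1.0}])

```text
clock: 31.38
tcp_pos: [0.5413, 0.2143, 0.0214]
orientation: [3.141, 0.045, 0.001]
contact_force: [-0.6, 0.7, -1.3]
grip_width: 0.0122
```

Request:
drive_tool(commands=[{"tx": 0.4,"ty": 0.013,"tz": 0.0,"rx": 0.0,"ry": 0.0,"rz": 0.0,"grip": 1.0},{"tx": 0.3,"ty": 0.009,"tz": 0.0,"rx": 0.0,"ry": 0.0,"rz": 0.0,"grip": 1.0},{"tx": 0.3,"ty": 0.009,"tz": 0.0,"rx": 0.0,"ry": 0.0,"rz": 0.0,"grip": 1.0}])

```text
clock: 31.75
tcp_pos: [0.5609, 0.2149, 0.0213]
orientation: [3.141, 0.045, 0.0]
contact_force: [-0.6, -0.2, -1.0]
grip_width: 0.0122
```

Request:
drive_tool(commands=[{"tx": 0.4,"ty": 0.013,"tz": 0.0,"rx": 0.0,"ry": 0.0,"rz": 0.0,"grip": 1.0},{"tx": 0.4,"ty": 0.013,"tz": 0.0,"rx": 0.0,"ry": 0.0,"rz": 0.0,"grip": 1.0},{"tx": 0.3,"ty": 0.009,"tz": 0.0,"rx": 0.0,"ry": 0.0,"rz": 0.0,"grip": 1.0},{"tx": 0.1,"ty": 0.003,"tz": 0.0,"rx": 0.0,"ry": 0.0,"rz": 0.0,"grip": 1.0},{"tx": 0.0,"ty": 0.0,"tz": 0.0,"rx": 0.0,"ry": 0.0,"rz": 0.0,"grip": 1.0}])

```text
clock: 32.38
tcp_pos: [0.5844, 0.2157, 0.0212]
orientation: [3.141, 0.045, 0.0]
contact_force: [0.2, -0.0, -0.7]
grip_width: 0.0121
```

```bash
python3 -c "
from rel import *
o=look('g20',30,ctr=[.62,.215,.05]);print(o['moment'])"
```

```text
32.48 [-0.13  0.69 -0.44  1.8   0.41  0.74 -2.33] w 0.0119 [0.5842 0.2157 0.0212] [ 3.141  0.046 -0.   ] F [-0.1  0.2 -1.7]
[ 0.00304103  0.03915704 -0.01716918]
```

View pics/g20.png

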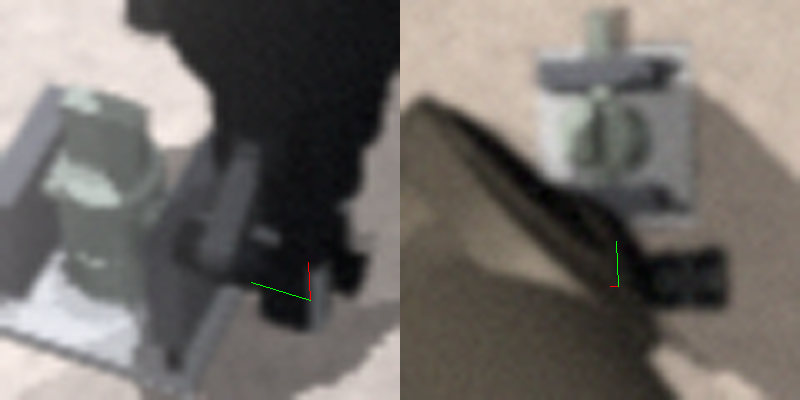

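Request:
drive_tool(commands=[{"tx": 0.1,"ty": 0.003,"tz": 0.0,"rx": 0.0,"ry": 0.0,"rz": 0.0,"grip": 1.0},{"tx": 0.1,"ty": 0.003,"tz": 0.0,"rx": 0.0,"ry": 0.0,"rz": 0.0,"grip": 1.0},{"tx": 0.0,"ty": 0.0,"tz": 0.0,"rx": 0.0,"ry": 0.0,"rz": 0.0,"grip": 1.0}])

```text
clock: 32.85
tcp_pos: [0.5881, 0.2158, 0.0212]
orientation: [3.141, 0.045, -0.001]
contact_force: [-1.1, 0.1, -0.5]
grip_width: 0.0125
```

Request:
drive_tool(commands=[{"tx": 0.06,"ty": 0.002,"tz": 0.0,"rx": 0.0,"ry": 0.0,"rz": 0.0,"grip": 1.0},{"tx": 0.0,"ty": 0.0,"tz": 0.0,"rx": 0.0,"ry": 0.0,"rz": 0.0,"grip": 1.0}])

```text
clock: 33.1
tcp_pos: [0.5882, 0.2158, 0.021]
orientation: [3.14, 0.046, -0.004]
contact_force: [-5.2, -0.9, 2.4]
grip_width: 0.0123
```

Request:
drive_tool(commands=[{"tx": 0.06,"ty": 0.002,"tz": 0.0,"rx": 0.0,"ry": 0.0,"rz": 0.0,"grip": 1.0},{"tx": 0.0,"ty": 0.0,"tz": 0.0,"rx": 0.0,"ry": 0.0,"rz": 0.0,"grip": 1.0}])

```text
clock: 33.35
tcp_pos: [0.5882, 0.2158, 0.0208]
orientation: [3.14, 0.047, -0.007]
contact_force: [-7.5, -0.8, 3.1]
grip_width: 0.0121
```

Request:
drive_tool(commands=[{"tx": 0.08,"ty": 0.002,"tz": 0.0,"rx": 0.0,"ry": 0.0,"rz": 0.0,"grip": 1.0},{"tx": 0.0,"ty": 0.0,"tz": 0.0,"rx": 0.0,"ry": 0.0,"rz": 0.0,"grip": 1.0}])

```text
clock: 33.6
tcp_pos: [0.5882, 0.2158, 0.0205]
orientation: [3.139, 0.047, -0.011]
contact_force: [-12.7, -0.5, 5.0]
grip_width: 0.0121
```

Request:
drive_tool(commands=[{"tx": -0.18,"ty": -0.005,"tz": 0.0,"rx": 0.0,"ry": 0.0,"rz": 0.0,"grip": 1.0},{"tx": 0.0,"ty": 0.0,"tz": 0.0,"rx": 0.0,"ry": 0.0,"rz": 0.0,"grip": 0.6},{"tx": 0.0,"ty": 0.0,"tz": 0.0,"rx": 0.0,"ry": 0.0,"rz": 0.0,"grip": 0.2},{"tx": 0.0,"ty": 0.0,"tz": 0.0,"rx": 0.0,"ry": 0.0,"rz": 0.0,"grip": 0.2},{"tx": 0.0,"ty": 0.0,"tz": 0.0,"rx": 0.0,"ry": 0.0,"rz": 0.0,"grip": 0.2}])

```text
clock: 34.22
tcp_pos: [0.5892, 0.2158, 0.0214]
orientation: [3.141, 0.045, 0.001]
contact_force: [-0.0, 0.9, 0.5]
grip_width: 0.0342
```

Request:
drive_tool(commands=[{"tx": 0.0,"ty": 0.0,"tz": 0.3,"rx": 0.0,"ry": 0.0,"rz": 0.0,"grip": 0.2},{"tx": -0.1,"ty": 0.0,"tz": 1.0,"rx": 0.0,"ry": 0.0,"rz": 0.0,"grip": 0.2},{"tx": -0.1,"ty": 0.0,"tz": 1.0,"rx": 0.0,"ry": 0.0,"rz": 0.0,"grip": 0.2},{"tx": -0.5,"ty": 0.0,"tz": 1.0,"rx": 0.0,"ry": 0.0,"rz": 0.0,"grip": 0.2},{"tx": -0.5,"ty": -1.0,"tz": 1.0,"rx": 0.0,"ry": 0.0,"rz": 0.0,"grip": 0.2},{"tx": -0.5,"ty": -1.0,"tz": 1.0,"rx": 0.0,"ry": 0.0,"rz": 0.0,"grip": 0.2},{"tx": -0.5,"ty": -1.0,"tz": 0.0,"rx": 0.0,"ry": 0.0,"rz": 0.0,"grip": 0.2},{"tx": -0.5,"ty": -1.0,"tz": 0.0,"rx": 0.0,"ry": 0.0,"rz": 0.0,"grip": 0.2},{"tx": 0.0,"ty": -1.0,"tz": 0.0,"rx": 0.0,"ry": 0.0,"rz": 0.0,"grip": 0.2},{"tx": 0.0,"ty": -1.0,"tz": 0.0,"rx": 0.0,"ry": 0.0,"rz": 0.0,"grip": 0.2}])

```text
clock: 35.48
tcp_pos: [0.5347, 0.0943, 0.1268]
orientation: [3.141, 0.045, -0.001]
contact_force: [-0.1, 0.2, 0.2]
grip_width: 0.0347
```

Run:
```python
from rel import *
from fit import fixture,local
o=look('g21',25,ctr=[.63,.215,.05])
R={'side':(190,250,235,295),'top':(178,214,160,215)}
f=frame(.032,0)[0]
for c in('side','top'):
    W,_,_=cloud(pickle.load(open(f'{c}_g21.pkl','rb')),*R[c]);W=W[(W[:,2]>.014)&(W[:,2]<.095)]
    W2=local(W,.6165,.216,.032); W2=W[(W2[:,0]>-.002)&(W2[:,0]<.07)&((W2[:,2]>.05)|(np.abs(W2[:,1])>.012))]
    s=least_squares(lambda v:fixture(local(W2,v[0],v[1],v[2])-[0,0,v[4]],v[3]),[.6165,.217,.03,0,0],loss='soft_l1',f_scale=.0015)
    print(c,'fix',s.x.round(4))
ctr=np.array([.6165,.216,.041])+.0245*f
r=fitpin('g21',ctr,.032,0,excl=(-.0235,.0435),rad=.016,zmin=.022)
for k,v in r.items():
    q=local((v[:3]-.0245*dirv(v[3],v[4]))[None],.6165,.216,.032)[0];print(k,'collar local',q.round(4))
```

```text
35.58 [ 0.12  0.44 -0.51  1.94  0.29  0.84 -2.09] w 0.0339 [0.5349 0.0923 0.1265] [ 3.14e+00  3.90e-02 -2.00e-03] F [ 1.  -0.3  0.4]
side fix [ 0.6164  0.2158  0.0321 -0.0161  0.001 ]
top fix [0.6162 0.2159 0.0463 0.0223 0.0018]
('side',) 234 ctr [0.641  0.2168 0.0396] yaw 0.0316 tilt deg 0.09 med 0.0006
('top',) 115 ctr [0.641  0.2177 0.0412] yaw 0.04 tilt deg 1.42 med 0.0011
('side', 'top') 349 ctr [0.641  0.217  0.0398] yaw 0.0329 tilt deg 0.21 med 0.0008
('side',) collar local [0.     0.     0.0396]
('top',) collar local [0.     0.0007 0.0406]
('side', 'top') collar local [-0.      0.0001  0.0397]
```

View pics/g21.png

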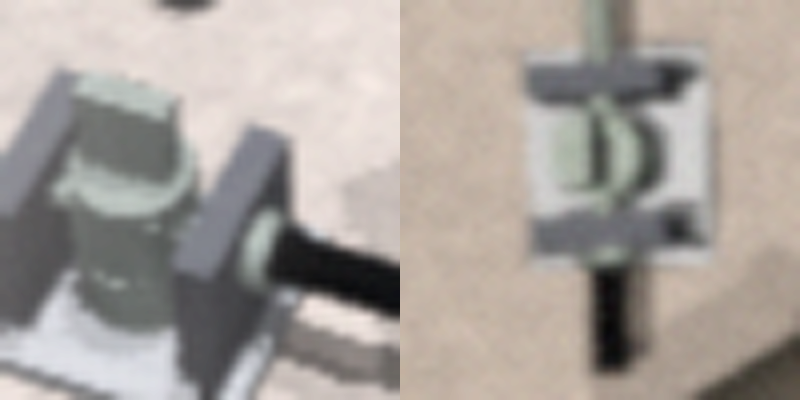

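The side view shows the collar (260,245) flat against the near cheek. The top view shows the shaft sticking out beyond the far cheek (600,30) and the tab lying along the bore. Handing in.

```bash
python3 -c "
from bench import workorder,status
print(status.get_obs()['clock']);print(workorder.hand_in())"
```

```text
35.575
the job is handed in; nothing more can be done
None
```

I drew the pin from the stand and laid it level in the rest's notches. Then I turned the spindle by its tab and pushed the pin, held by its handle, through cheek, spindle and far cheek until the collar met the near cheek. I let go and handed in at 35.6 s; the hand-in gives no verdict.

**Last checks, after release and with the arm clear:**
- **Pin:** the depth fit puts the collar face 0.0 mm from the near cheek, within 1 mm of the bore's axis sideways and about 1–1.5 mm low. The yaw is within 0.01 rad of the bore. When seated, the push built up to 12.7 N with no further travel.
- **Spindle:** it reads about -0.016 rad from the side camera and +0.022 rad from the top camera, so it is lined up well inside 0.15 rad.
- **Bystanders:** I planned the moves to stay clear of them and felt no unexpected contact, but I did not measure their positions again at the end.

**What disagreed or failed:**
- The pin sat at about 31° in the stand, not 35°, because it sags in the loose bore.
- The stand's plate seemed about 30 mm off from where its described frame put it, so I took the pin's position from the images.
- My first approach, tilted 31°, ran into two wrist joint limits. I took the pin with the tool tilted about 13° instead.
- The two cameras differed by 1–3 mm in y, and the top camera's pin tilt (1.4°) did not match the side camera's (0.1°).

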